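# Clamp ring patterns onto the UV curing stand

### The job

Swing the UV lamp clear of the curing stand and clip every spring clamp with its green ring onto the stand, one to a post, the post well inside the jaws, level, ring up, part-way up the post and off the base plate; then swing the lamp back so its head is centred over the blue disc. Last of all turn the timer knob right back to its zero stop and, to take up its play, bring it up clockwise to the red mark, never turning it past. Leave the two loose rings, the wax block and the pliers where they are.

Things in the scene. Friction and masses are not known exactly. Their poses are not given: they have to be found in the camera images.
- stand: fixed curing stand: grey round base plate, diameter 170 mm, 10 mm thick; origin: centre of its underside, on the bench. Four upright aluminium posts (diameter 10 mm, tops 80 mm above the bench) stand in a fan 60 mm from its centre, at -60, -20, 20 and 60 degrees from its -x axis (roughly towards the robot). Clamps go on from outside, jaws pointing to the stand's centre, so that they fan out.
- stand_mark (a point): centre of the blue disc (diameter 60 mm) on the stand's base plate, which the lamp head must be over; 40 mm from the stand's centre along its -x
- lamp: fixed foot and column (diameter 22 mm) of the swing-arm lamp, beside the stand on the robot's right; origin on the bench, on the arm's vertical hinge axis
- lamp_arm (a joint): angle of the lamp arm about the column (rad, -0.5 to 1.35); 0: along the lamp foot's +y, roughly over the stand; grows clockwise seen from above, away from the robot; clear of the stand from about 1.0 up. It stays where it is left (friction 0.15 N m, no detent). Arm 20 mm wide, 183 to 197 mm above the bench.
- lamp_handle (a point): the lamp's upright red grip, a cylinder of diameter 20 mm on top of the arm, 197 to 245 mm above the bench (this point at 225 mm, on its axis), 85 mm from the hinge axis; pinch it from above and lead it round the hinge axis
- lamp_centre (a point): centre of the underside of the round white lamp head (diameter 120 mm, 158 to 188 mm above the bench), 227.5 mm from the hinge axis
- timer (a joint): exposure timer's black bar knob (rad, 0 at the zero stop, the white tick; range 0 to 2.4), grows clockwise seen from above; its white pointer line lies on the red tick at 1.2. Starts left short of the red tick. Light friction (0.04 N m); stays where it is left
- timer_grip (a point): on the knob's axis, mid-height of its bar, 77 mm above the bench; the knob stands on a white box 90 x 84 mm, 40 mm high. The bar is 42 mm long, 14 mm thick, 32 mm tall (top at 84 mm), and lies along this point's x axis, which turns with the knob; the pointer is at its -x end. Pinch it across from above
- post1_top (a point): centre of the top of post 1, 80 mm above the bench (1 to 4 from the stand's -y to its +y side)
- post2_top (a point): centre of the top of post 2, 80 mm above the bench (1 to 4 from the stand's -y to its +y side)
- post3_top (a point): centre of the top of post 3, 80 mm above the bench (1 to 4 from the stand's -y to its +y side)
- post4_top (a point): centre of the top of post 4, 80 mm above the bench (1 to 4 from the stand's -y to its +y side)
- clip1: spring clamp 1 (may be absent): orange jaws, black handles, lying flat, 24 mm tall, 107 mm long, 55 g. Origin: underside, on the pivot axis; z up; x to the jaws, the middle line while they are shut. A green ring pattern stands on the pivot, up to 54 mm above the underside, 9 mm behind to 17 mm ahead of it. The post should sit in the jaws' pocket, 38 mm ahead of the pivot; the jaw tips (47 mm) hook behind it.
- clip1_jaw (a joint): jaw opening of clamp 1 (rad): 0 shut, about 0.16 gripping a post in its pocket, 0.42 squeezed fully open. The clamp's body frame belongs to its right-hand (-y) lever: the middle line is turned from its x by half of this angle, counter-clockwise from above
- clip2: spring clamp 2 (may be absent). All four are alike (see clamp 1). Handles reach 60 mm behind the pivot (-x) and splay at rest: 46 mm over their outsides 42 mm behind the pivot, 53 mm at the ends. Squeeze them there (about 10 N) until they stop, parallel, 28 mm over their outsides: the jaw tips then stand 19 mm apart and the clamp is symmetric about the middle of the grip. Let go, it springs shut.
- clip2_jaw (a joint): jaw opening of clamp 2 (rad): 0 shut, about 0.16 gripping a post, 0.42 fully open
- clip3: spring clamp 3 (may be absent), the same as clamp 1; origin: underside, on the pivot axis; x to the jaws, z up
- clip3_jaw (a joint): jaw opening of clamp 3 (rad): 0 shut, about 0.16 gripping a post, 0.42 fully open
- clip4: spring clamp 4 (may be absent), the same as clamp 1; origin: underside, on the pivot axis; x to the jaws, z up
- clip4_jaw (a joint): jaw opening of clamp 4 (rad): 0 shut, about 0.16 gripping a post, 0.42 fully open
- silver_ring: silver ring, bystander, diameter 23 mm, 6 mm tall, flat on the bench among the clamps
- brass_ring: brass ring, bystander, diameter 26 mm, 8 mm tall
- wax_block: green wax block, bystander, 50 x 34 x 16 mm
- pliers: pliers with red handles, bystander, about 125 mm long, 14 mm tall, lying along their x; origin at the pivot
Mind the look-alikes: they are no part of the job. Leave any turquoise look-alike of the clip3 alone.

How it is judged:
By the outcome, as a careful person would: the job done as asked, in the order asked, and still so for the second after the job is handed in, with the robot touching nothing.
Of clip1, clip2, clip3, clip4 only 3 to 4 are there at a start; the rules pass over those that are not, and their reading is None.
At some moment in a run one of clip1, clip2, clip3, clip4 may be knocked a few centimetres aside while the robot is not near it.
Once in a run the grip may slacken for a moment while it holds something.
It also fails if it takes over 210 s, if anything falls off the work surface, if the arm or the gripper's body presses on something with over 40 N, if the wrist force passes 120 N, or if a joint passes its speed limit or range.

### The arm

A 6-joint arm with a two-finger parallel gripper is mounted at the origin on the work surface. World frame = base frame: x ahead of the robot, y to its left, z up, the work surface at z = 0. Lengths are in m, angles in rad, forces in N, time in s.
With the tool pointing down it reaches from about 0.375 to 0.9 m from the base axis. Payload 3.1 kg.
Tool frame: the origin (TCP) lies at the centre of the arm's flange, where the gripper is bolted on; the fingertips stand 182 mm ahead of it and the grasp point (between the pads) lies 164 mm ahead of it; z points along the fingers, y is the line along which they close (so a half turn about z gives the same grasp; the last joint's range is limited). The gripper opens to 87 mm and grips with 3 to 60 N. Pads are 19 mm wide; open, the fingers measure 117 mm over their backs; the gripper's body (75 mm by 190 mm) begins 51 mm behind the grasp point.
Start: joints at [-1.401, 0.527, 1.433, -0, 1.181, -0.178], TCP at [0.213, -0.588, 0.405] pointing down, gripper open.
Joint ranges: [-3.08, 3.08], [-0.75, 2.2], [0.22, 2.44], [-1.43, 4.57], [0, 2.65], [-2.85, 2.85]. Speed limits (rad/s): [2.79, 2.79, 3.14, 3.14, 3.14, 3.14].

### API

Orientations are given as a unit quaternion [x, y, z, w].
In Python, from rig import * gives the robot as it stands.
- The arm moves only by the tool move_arm, never from a script. Its argument "commands" is a list that holds one entry, the list of rows, each a list of 6 numbers: the shift along the tool's x, y, z in units of 40 mm (1.0 is 40 mm), then the turn, a rotation vector about the tool's x, y, z in rad. A call has 1 to 12 rows; each row is the pose to reach, as a shift and turn from the pose commanded when the call began, along the tool's axes at that moment; what a row does not reach only later rows make up. A row lasts 1/8 s, in which the tool goes at most 62.5 mm and 10.7 degrees, less where a joint would pass 70% of its speed; a pose out of reach is approached as far as the arm can. A call with a gripper value outside its range is refused whole. "claw" is the closure, from -1 (fully open) to 1 (shut), so that 0 is half open, set as the call begins (left out, the last holds). The fingers move at their own pace and stop on an object; "squeeze" is the grip in N (left out, the last holds). Time passes only in rows, so rows that repeat a pose let the fingers close. It gives the time, the measured TCP pose, the force, the opening and the grip force at its end, in the units of the state.
- get_obs(): the state, without advancing time (a new reading comes with each control period).
- camera(name): name is "scene" or "top"; returns a dict with "pixels" (384x512x3 uint8, blue, green, red), "range_z" (384x512 float32, m along the optical axis (not along the pixel's ray), 0 where there is no reading), "camera_matrix" (3x3 intrinsics, pixels), "extrinsics" (4x4, takes a point from world to camera coordinates). Camera axes: x right, y up, looking along -z (the intrinsics and any distortion apply to the point x, -y, -z); pixel columns grow to the right and rows downward; lengths in m; the calibration is good to about 2 mm. A picture is of the moment at which its call begins.
- hand_in(): hands the job in; it is judged then, once.
The state is a dict: "time": time; "q": joint angles; "joint_velocities": joint speeds; "joint_torque": joint torques, N m; "position": TCP position; "tool_rot": TCP orientation; "ft_force": force on the tool from outside, world axes, zero at the start; "moment": the same for the moment, N m; "grip_width": finger opening in m; "grip_force": force on a finger pad.
Only numpy, scipy, OpenCV 4.12 (cv2) and the standard library are available. Lean on these libraries where they do the work, as an engineer would, in place of code of your own. Each camera call takes 0.05 s, during which the arm holds its last target. There are 200 camera calls.

## Working session

There is one attempt and no reset: what is moved stays moved. The work goes in short steps, Python scripts to look and compute and a tool call to move; the robot and the scene stay as the last step left them, time stands still between calls to the robot, and variables do not carry over. Pictures are saved under pics/ and viewed, at most 14 in all, crops included, and the job is handed in when it is done.

Besides the shell and the picture viewer there is one more tool, called after "Call:" as a command line: name --argument value ..., lists and objects as JSON in quotes. move_arm: Moves the arm, as the interface text tells. Its arguments: {"type":"object","properties":{"commands":{"type":"array","items":{"type":"array","items":{"type":"array","items":{"type":"number"}}}},"claw":{"type":"number"},"squeeze":{"type":"number"}},"required":["commands"]}

```bash
ls; mkdir -p pics; cat > h.py <<'E'
from rig import *
import numpy as np, cv2
from scipy.spatial.transform import Rotation as R
def cam(n):
    c=camera(n); return c
def cloud(c):
    K=c["camera_matrix"];E=c["extrinsics"];z=c["range_z"]
    h,w=z.shape;u,v=np.meshgrid(np.arange(w),np.arange(h))
    P=np.stack([(u-K[0,2])/K[0,0]*z,-(v-K[1,2])/K[1,1]*z,-z],-1)
    return (P-E[:3,3])@E[:3,:3]
def ray(c,u,v,h):
    K=c["camera_matrix"];E=c["extrinsics"]
    d=np.array([(u-K[0,2])/K[0,0],-(v-K[1,2])/K[1,1],-1])@E[:3,:3]
    o=-E[:3,:3].T@E[:3,3]
    return o+d*(h-o[2])/d[2]
def proj(c,p):
    K=c["camera_matrix"];E=c["extrinsics"]
    q=E[:3,:3]@np.asarray(p)+E[:3,3]
    return K[0,0]*q[0]/-q[2]+K[0,2],K[1,1]*q[1]/q[2]+K[1,2]
def shift(target,yaw=None):
    """rows shift (units 40mm) to world TCP target, from commanded ~ measured pose"""
    s=get_obs();r=R.from_quat(s["tool_rot"])
    return r.inv().apply(np.asarray(target)-s["position"])/0.04
E
python3 - <<'E'
from h import *
for n in("scene","top"):
    c=cam(n);cv2.imwrite(f"pics/{n}0.png",c["pixels"]);np.savez(f"{n}0.npz",**c)
    print(n,c["camera_matrix"].tolist(),(-c["extrinsics"][:3,:3].T@c["extrinsics"][:3,3]).round(3),(c["range_z"]==0).mean())
s=get_obs();print(s)
E
```

```text
pics
scene [[448.90618619917535, 0.0, 252.16703578011823], [0.0, 448.90618619917535, 199.68779460168435], [0.0, 0.0, 1.0]] [1.191 0.037 1.199] 0.004170735677083333
top [[462.68290271077785, 0.0, 260.772238127186], [0.0, 462.68290271077785, 193.08109886914542], [0.0, 0.0, 1.0]] [0.413 0.028 1.513] 0.003931681315104167
{'time': 0.1, 'q': array([-1.40149109e+00,  5.28355958e-01,  1.43376576e+00, -3.40422600e-05,
        1.18139469e+00, -1.78472063e-01]), 'joint_velocities': array([ 0.00109049, -0.00285361, -0.00291568,  0.00086369,  0.00134211,
        0.00024032]), 'joint_torque': array([-4.74241697e-04, -4.40986240e+01, -1.77150500e+01,  6.35252707e-02,
        5.34019223e-02, -4.43937529e-05]), 'position': array([ 0.21299329, -0.58725961,  0.40388242]), 'tool_rot': array([ 9.84917850e-01,  1.73019951e-01, -1.13318204e-05, -9.61937302e-04]), 'ft_force': array([ 0.54961744, -0.1760259 ,  0.14306028]), 'moment': array([-0.00083021,  0.05500302,  0.00148824]), 'grip_force': 0.0, 'grip_width': 0.08691359865858737}
```

View pics/scene0.png

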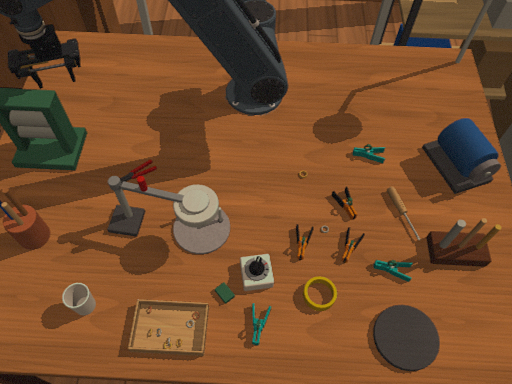

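View pics/top0.png

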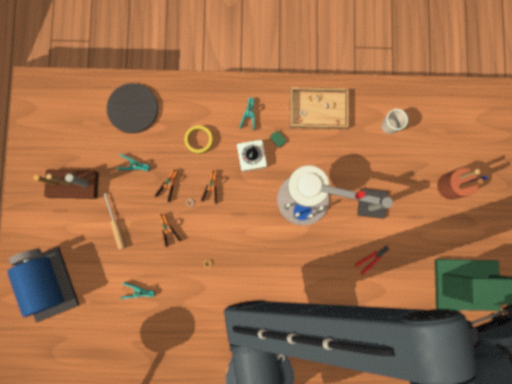

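The scene shows three orange clamps with black handles: top-view (167,184), (210,186) and (171,230). There are three turquoise look-alikes at top-view (132,163), (138,291) and (249,113). The lamp grip is at (362,196), the timer at (252,154) and the blue disc at (302,212).

```bash
python3 - <<'E'
from h import *
t=dict(np.load("top0.npz"));s=dict(np.load("scene0.npz"))
a=cv2.resize(t["pixels"][140:260,140:230],None,fx=4.4,fy=4.4,interpolation=cv2.INTER_CUBIC)
b=cv2.resize(t["pixels"][130:250,225:400],None,fx=2.2,fy=2.2,interpolation=cv2.INTER_CUBIC)
im=np.zeros((600,800,3),np.uint8);im[:528,:396]=a;im[:264,400:785]=b
d=cv2.resize(s["pixels"][150:270,100:280],None,fx=2.2,fy=2.2,interpolation=cv2.INTER_CUBIC);im[270:534,400:796]=d
cv2.imwrite("pics/crop1.png",im)
for n,c in(("top",t),("scene",s)):
    P=cloud(c);hsv=cv2.cvtColor(c["pixels"],cv2.COLOR_BGR2HSV)
    def comps(lo,hi,name,amin=8):
        m=cv2.inRange(hsv,lo,hi);k,l,st,ce=cv2.connectedComponentsWithStats(m)
        for i in range(1,k):
            if st[i,4]>=amin: print(n,name,st[i,4],ce[i].round(1),np.median(P[l==i],0).round(3),P[l==i][:,2].max().round(3))
    comps((5,190,150),(16,255,255),"orange",6)
    comps((45,100,40),(75,255,255),"green",6)
    comps((0,180,100),(4,255,255),"red",6); comps((172,180,100),(180,255,255),"red2",6)
    comps((108,120,80),(125,255,255),"blue",10)
E
```

```text
top orange 11 [172.3 176.9] [0.627 0.296 0.022] 0.027
top green 6 [248.8 107.2] [0.854 0.05  0.051] 0.056
top green 9 [469.2 263.7] [ 0.362 -0.663  0.03 ] 0.035
top green 22 [478.6 266.5] [ 0.355 -0.692  0.03 ] 0.036
top green 8 [487.1 264.1] [ 0.363 -0.721  0.03 ] 0.034
top green 83 [457.2 276.1] [ 0.328 -0.573  0.109] 0.211
top green 20 [467.7 271.4] [ 0.337 -0.657  0.029] 0.034
top green 17 [483.5 270.8] [ 0.341 -0.71   0.028] 0.037
top green 9 [488.2 269.6] [ 0.347 -0.723  0.03 ] 0.033
top green 19 [449.1 273.8] [ 0.331 -0.588  0.05 ] 0.101
top green 9 [492.9 270.7] [ 0.342 -0.737  0.03 ] 0.033
top green 11 [442.6 274.8] [ 0.328 -0.571  0.042] 0.057
top green 6 [491.3 274.2] [ 0.332 -0.731  0.029] 0.052
top green 18 [480.  276.5] [ 0.327 -0.693  0.031] 1.513
top green 6 [473.2 278.3] [ 0.33  -0.575  0.234] 0.246
top green 7 [497.  277.9] [ 0.327 -0.719  0.095] 0.244
top green 6 [503.3 277.8] [ 0.327 -0.719  0.125] 0.24
top green 6 [491.2 280. ] [ 0.328 -0.621  0.247] 0.247
top green 8 [463.5 283.4] [ 0.314 -0.569  0.189] 0.207
top green 6 [444.  286.8] [ 0.291 -0.57   0.053] 0.06
[... 3063 characters left out ...]
62.1] [0.668 0.418 0.053] 0.058
scene green 6 [390.7 263.5] [0.666 0.414 0.036] 0.053
scene green 133 [224.1 292.5] [ 0.768 -0.046  0.018] 0.023
scene green 7 [258.  322.7] [0.856 0.05  0.055] 0.057
scene red 13 [146.8 162. ] [ 0.34  -0.334  0.015] 0.02
scene red 24 [136.5 168.2] [ 0.366 -0.363  0.014] 0.018
scene red 12 [152.4 167.7] [ 0.362 -0.312  0.013] 0.017
scene red 19 [144. 171.] [ 0.376 -0.337  0.015] 0.02
scene red 9 [135.3 174.4] [ 0.391 -0.362  0.013] 0.019
scene red 37 [140.3 178.6] [ 0.56  -0.27   0.247] 0.251
scene red 6 [145.5 185.8] [ 0.563 -0.26   0.219] 0.223
scene blue 127 [425.4  41.7] [-0.844  0.889 -0.406] 1.199
scene blue 33 [444.2  43.3] [-0.834  0.99  -0.405] -0.398
```

View pics/crop1.png

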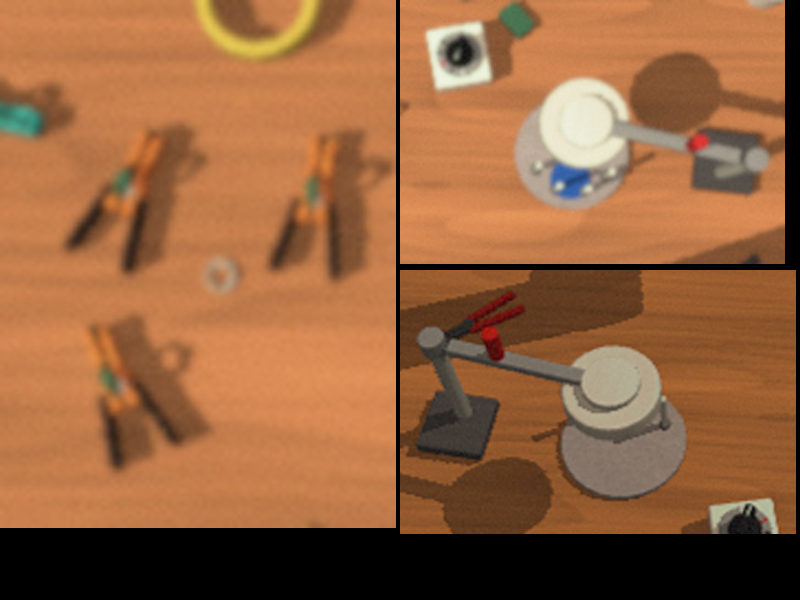

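Crop check: the three orange-and-black clamps with green rings are the targets. The teal one at the left edge is excluded. Next I measure the poses.

```bash
cat >> h.py <<'E'
def clips(c,ex=None):
    """orange/black blobs above bench: returns list of dict"""
    P=cloud(c);hsv=cv2.cvtColor(c["pixels"],cv2.COLOR_BGR2HSV)
    return P,hsv
E
python3 - <<'E'
from h import *
t=dict(np.load("top0.npz"));s=dict(np.load("scene0.npz"))
def circ(p):
    A=np.c_[2*p,np.ones(len(p))];b=(p**2).sum(1);x=np.linalg.lstsq(A,b,rcond=None)[0];return x[:2].round(4),np.sqrt(x[2]+x[:2]@x[:2]).round(4)
for n,c in(("top",t),("scene",s)):
    P=cloud(c);hsv=cv2.cvtColor(c["pixels"],cv2.COLOR_BGR2HSV);x,y,z=P[...,0],P[...,1],P[...,2]
    reg=(x>.4)&(x<.72)&(y>-.45)&(y<0)
    print(n,"bench z",np.median(z[(abs(x-.7)<.03)&(abs(y-.2)<.1)]).round(4))
    for lo,hi,xr in((.175,.2,(-.22,0)),(.2,.215,(-.22,0)),(.2,.235,(-.4,-.3)),(.15,.18,(-.22,0)),(.18,.3,(-.4,-.3))):
        m=reg&(z>lo)&(z<hi)&(y>xr[0])&(y<xr[1])
        if m.sum()>5:
            q=P[m]; h=cv2.convexHull(q[:,:2].astype(np.float32))[:,0].astype(float)
            print(n,lo,hi,m.sum(),"mean",q.mean(0).round(4),"z",np.percentile(q[:,2],[5,50,95]).round(3),"hullcirc",circ(h))
    m=reg&(z>.004)&(z<.016)&(hsv[...,1]<70)&(y>-.26)
    q=P[m];print("plate",m.sum(),q.mean(0).round(4)); 
    h=cv2.convexHull(q[:,:2].astype(np.float32))[:,0].astype(float);print("  circ",circ(h),q[:,:2].min(0),q[:,:2].max(0))
    m=reg&(z>.07)&(z<.09)&(y>-.24); k,l,st,ce=cv2.connectedComponentsWithStats(m.astype(np.uint8))
    for i in range(1,k):
        if st[i,4]>2:print(" post?",st[i,4],ce[i],P[l==i].mean(0).round(4))
    m=(x>.65)&(x<.78)&(y>-.02)&(y<.1)&(z>.03)
    m1=m&(z<.05);print(" box",m1.sum(),cv2.minAreaRect(P[m1][:,:2].astype(np.float32)))
    m1=m&(z>.074);print(" bar",m1.sum(),cv2.minAreaRect(P[m1][:,:2].astype(np.float32)),P[m1].mean(0),P[m1][:,2].max())
    # clips
    m=(x>.36)&(x<.7)&(y>.12)&(y<.38)&(z>.012)
    m=cv2.morphologyEx(m.astype(np.uint8),cv2.MORPH_CLOSE,np.ones((3,3)))
    k,l,st,ce=cv2.connectedComponentsWithStats(m)
    for i in range(1,k):
        if st[i,4]>40:
            q=P[(l==i)&(z>.012)&(z<.034)];v=hsv[(l==i)&(z>.012)&(z<.034)]
            blk=q[(v[:,2]<70)];org=q[(v[:,2]>110)&(v[:,1]>130)]
            g=P[(l==i)&(z>.036)]
            print(" clip",st[i,4],ce[i].round(1),"blk",blk.mean(0).round(4),"org",org.mean(0).round(4),"ring",g.mean(0).round(4),len(g),cv2.minAreaRect(q[:,:2].astype(np.float32)))
E
```

```text
top bench z -0.0003
top 0.175 0.2 1243 mean [ 0.5829 -0.1318  0.1903] z [0.182 0.189 0.199] hullcirc (array([ 0.5833, -0.1422]), np.float64(0.0687))
top 0.2 0.215 173 mean [ 0.5836 -0.1297  0.2018] z [0.2   0.202 0.205] hullcirc (array([ 0.587 , -0.1533]), np.float64(0.0508))
top 0.2 0.235 88 mean [ 0.5386 -0.3467  0.2034] z [0.201 0.203 0.208] hullcirc (array([ 0.5429, -0.3342]), np.float64(0.0286))
top 0.15 0.18 37 mean [ 0.5609 -0.1089  0.1749] z [0.166 0.177 0.18 ] hullcirc (array([ 0.585 , -0.1282]), np.float64(0.0594))
top 0.18 0.3 192 mean [ 0.5409 -0.3348  0.1986] z [0.188 0.199 0.206] hullcirc (array([ 0.545 , -0.3326]), np.float64(0.0306))
plate 668 [ 0.5385 -0.1166  0.0097]
  circ (array([ 0.5646, -0.1309]), np.float64(0.0818)) [ 0.48497143 -0.21382011] [ 0.6281926  -0.04944083]
 post? 9 [287.33333333 205.11111111] [ 0.5367 -0.0755  0.0794]
 post? 8 [320.5 208. ] [ 0.5296 -0.179   0.0787]
 post? 9 [296.88888889 214.66666667] [ 0.5075 -0.1056  0.0783]
 post? 9 [309.88888889 215.66666667] [ 0.5051 -0.146   0.0789]
 box 560 ((0.7011651396751404, 0.0401415154337883), (0.091435
[... 1981 characters left out ...]
0.70703208 0.03949089 0.08462147] 0.09122296297326513
 clip 271 [346.6 202.6] blk [0.4456 0.2928 0.022 ] org [0.48   0.3137 0.0253] ring [0.4933 0.3017 0.0863] 31 ((0.4624359607696533, 0.30731266736984253), (0.10572488605976105, 0.05089257284998894), 23.988203048706055)
 clip 240 [302.4 241.8] blk [0.5873 0.171  0.0245] org [0.6208 0.1658 0.0253] ring [0.6125 0.1678 0.0529] 24 ((0.6012876033782959, 0.16964173316955566), (0.05133670195937157, 0.10355950891971588), 82.35986328125)
 clip 248 [350.1 245.5] blk [0.592  0.3145 0.0241] org [0.6232 0.3013 0.0251] ring [0.6392 0.2933 0.0987] 25 ((0.6059844493865967, 0.30878472328186035), (0.051528386771678925, 0.10245107114315033), 67.81864929199219)
```

```bash
cat >> h.py <<'E'
def go(*wps):
    """wps: (x,y,z,psi) of grasp point; psi=tool x heading or None to keep. prints tool shift (40mm units) and turn about tool z"""
    s=get_obs();r=R.from_quat(s["tool_rot"]);M=r.as_matrix();psi0=np.arctan2(M[1,0],M[0,0])
    g=s["position"]+M[:,2]*.164
    print("t",round(s["time"],2),"grasp",g.round(4),"psi",psi0.round(4),"down",M[:,2].round(4),"q",s["q"].round(2),"w",round(s["grip_width"],4),"F",s["ft_force"].round(1),"gf",round(float(s["grip_force"]),1))
    for w in wps:
        psi=psi0 if w[3] is None else w[3]
        d=(psi-psi0+np.pi/2)%np.pi-np.pi/2 if w[3] is not None else 0
        R2=R.from_euler("z",psi0+d)*R.from_euler("x",np.pi)
        tcp=np.array(w[:3])+[0,0,.164]
        print("  ->",w,(M.T@(tcp-s["position"])/.04).round(3),(r.inv()*R2).as_rotvec().round(3), "dpsi",round(d,3),"q6~",round(np.arctan2(tcp[1],tcp[0])+np.pi/2-psi0-d,2))
E
python3 - <<'E'
from h import *
from scipy.optimize import least_squares
p=np.array([[.5296,-.179],[.5051,-.146],[.5075,-.1056],[.5367,-.0755]])
f=np.radians([-60,-20,20,60]);L=.06*np.c_[-np.cos(f),np.sin(f)]
def T(x):c,s=np.cos(x[2]),np.sin(x[2]);return L@np.array([[c,s],[-s,c]])+x[:2]
o=least_squares(lambda x:(T(x)-p).ravel(),[.56,-.13,0]).x
print("stand top-cam",o,(T(o)-p).round(4).tolist())
h=np.array([.542,-.348])
W=[(.46,-.33,.30,None),(.559,-.265,.29,None),(.559,-.265,.226,None)]
for a in(.4,.6,.8,1.0,1.2):W.append((*(h+.085*np.array([np.sin(a),np.cos(a)])).round(4),.226,None))
W.append((.62,-.317,.31,None))
go(*W)
E
```

```text
stand top-cam [ 0.56282201 -0.12936948 -0.0659062 ] [[-0.0001, -0.0002], [0.0001, -0.0001], [0.0004, 0.0004], [-0.0004, -0.0]]
t 0.1 grasp [ 0.2129 -0.5869  0.2399] psi 0.3478 down [-4.0e-04  1.9e-03 -1.0e+00] q [-1.4   0.53  1.43 -0.    1.18 -0.18] w 0.0869 F [ 0.5 -0.2  0.1] gf 0.0
  -> (0.46, -0.33, 0.3, None) [ 7.998 -3.945 -1.493] [-0.002 -0.     0.   ] dpsi 0 q6~ 0.6
  -> (0.559, -0.265, 0.29, None) [10.878 -4.628 -1.241] [-0.002 -0.     0.   ] dpsi 0 q6~ 0.78
  -> (0.559, -0.265, 0.226, None) [10.878 -4.625  0.359] [-0.002 -0.     0.   ] dpsi 0 q6~ 0.78
  -> (np.float64(0.5751), np.float64(-0.2697), 0.226, None) [11.216 -4.378  0.359] [-0.002 -0.     0.   ] dpsi 0 q6~ 0.78
  -> (np.float64(0.59), np.float64(-0.2778), 0.226, None) [11.498 -4.06   0.358] [-0.002 -0.     0.   ] dpsi 0 q6~ 0.78
  -> (np.float64(0.603), np.float64(-0.2888), 0.226, None) [11.709 -3.691  0.358] [-0.002 -0.     0.   ] dpsi 0 q6~ 0.78
  -> (np.float64(0.6135), np.float64(-0.3021), 0.226, None) [11.843 -3.289  0.357] [-0.002 -0.     0.   ] dpsi 0 q6~ 0.77
  -> (np.float64(0.6212), np.float64(-0.3172), 0.226, None) [11.895 -2.868  0.356] [-0.002 -0.     0.   ] dpsi 0 q6~ 0.75
  -> (0.62, -0.317, 0.31, None) [11.869 -2.887 -1.744] [-0.002 -0.     0.   ] dpsi 0 q6~ 0.75
```

Call:
move_arm --commands '[[[0, 0, -1.5, 0, 0, 0], [8, -3.95, -1.5, 0, 0, 0], [8, -3.95, -1.5, 0, 0, 0], [8, -3.95, -1.5, 0, 0, 0], [8, -3.95, -1.5, 0, 0, 0], [8, -3.95, -1.5, 0, 0, 0], [10.88, -4.63, -1.25, 0, 0, 0], [10.88, -4.63, -1.25, 0, 0, 0], [10.88, -4.63, -1.25, 0, 0, 0], [10.88, -4.63, -1.25, 0, 0, 0], [10.88, -4.63, -1.25, 0, 0, 0]]]' --claw -1

```text
time: 1.48
position: [0.5587, -0.2652, 0.4543]
tool_rot: [0.985, 0.173, -0.001, -0.0]
ft_force: [-0.2, 0.4, -0.6]
grip_width: 0.087
grip_force: 0.0
```

```bash
python3 - <<'E'
from h import *
go((.559,-.265,.226,None))
E
```

```text
t 1.48 grasp [ 0.5584 -0.2652  0.2903] psi 0.348 down [-1.5e-03  3.0e-04 -1.0e+00] q [-0.62  0.47  1.39 -0.    1.28  0.6 ] w 0.087 F [-0.2  0.4 -0.6] gf 0.0
  -> (0.559, -0.265, 0.226, None) [ 1.100e-02 -1.000e-03  1.606e+00] [-0.001  0.001 -0.   ] dpsi 0 q6~ 0.78
```

Call:
move_arm --commands '[[[0, 0, 1.6, 0, 0, 0], [0, 0, 1.6, 0, 0, 0], [0, 0, 1.6, 0, 0, 0]]]'

```text
time: 1.85
position: [0.5588, -0.2663, 0.3919]
tool_rot: [0.985, 0.172, 0.0, 0.0]
ft_force: [-0.2, 0.5, 0.1]
grip_width: 0.0866
grip_force: 0.0
```

Call:
move_arm --commands '[[[0, 0, 0, 0, 0, 0], [0, 0, 0, 0, 0, 0], [0, 0, 0, 0, 0, 0], [0, 0, 0, 0, 0, 0], [0, 0, 0, 0, 0, 0], [0, 0, 0, 0, 0, 0]]]' --claw 1 --squeeze 20

```text
time: 2.6
position: [0.5591, -0.2651, 0.3907]
tool_rot: [0.985, 0.173, -0.0, -0.0]
ft_force: [0.1, -1.1, -0.3]
grip_width: 0.0351
grip_force: 0.0
```

```bash
python3 - <<'E'
from h import *
go((.559,-.265,.226,None))
E
```

```text
t 2.6 grasp [ 0.5591 -0.2651  0.2267] psi 0.3479 down [-1.e-04  1.e-04 -1.e+00] q [-0.62  0.53  1.46  0.    1.14  0.6 ] w 0.0351 F [ 0.1 -1.1 -0.3] gf 0.0
  -> (0.559, -0.265, 0.226, None) [-0.001 -0.002  0.017] [-0.  0. -0.] dpsi 0 q6~ 0.78
```

Call:
move_arm --commands '[[[0, 0, 0, 0, 0, 0], [0, 0, 0, 0, 0, 0], [0, 0, 0, 0, 0, 0], [0, 0, 0, 0, 0, 0]]]'

```text
time: 3.1
position: [0.5592, -0.2669, 0.3907]
tool_rot: [0.985, 0.173, -0.0, 0.002]
ft_force: [-0.2, -6.0, -2.8]
grip_width: 0.0195
grip_force: 20.0
```

Call:
move_arm --commands '[[[0.17, 0.12, 0, 0, 0, 0], [0.34, 0.25, 0, 0, 0, 0], [0.48, 0.41, 0, 0, 0, 0], [0.62, 0.57, 0, 0, 0, 0], [0.73, 0.75, 0, 0, 0, 0], [0.83, 0.94, 0, 0, 0, 0], [0.9, 1.14, 0, 0, 0, 0], [0.965, 1.34, 0, 0, 0, 0], [1.0, 1.55, 0, 0, 0, 0], [1.02, 1.76, 0, 0, 0, 0], [1.02, 1.76, 0, 0, 0, 0], [1.02, 1.76, 0, 0, 0, 0]]]'

```text
time: 4.6
position: [0.6238, -0.3168, 0.3904]
tool_rot: [0.985, 0.173, 0.004, 0.0]
ft_force: [5.0, 2.6, -1.8]
grip_width: 0.0194
grip_force: 20.0
```

```bash
python3 - <<'E'
from h import *
go((.559,-.265,.226,None))
t=cam("top");P=cloud(t);m=(P[...,2]>.175)&(P[...,2]<.215)&(P[...,0]>.6)&(P[...,0]<.85)&(abs(P[...,1]+.25)<.1)
q=P[m];k,l,st,ce=cv2.connectedComponentsWithStats(m.astype(np.uint8));print(st,ce);print(q.mean(0))
hsv=cv2.cvtColor(t["pixels"],cv2.COLOR_BGR2HSV)
cv2.imwrite("pics/top1.png",t["pixels"])
E
```

```text
t 4.6 grasp [ 0.625  -0.3167  0.2265] psi 0.3479 down [ 7.6e-03  6.0e-04 -1.0e+00] q [-0.63  0.64  1.24  0.01  1.25  0.59] w 0.0194 F [ 5.   2.6 -1.8] gf 20.0
  -> (0.559, -0.265, 0.226, None) [-1.081 -1.769 -0.   ] [ 0.002 -0.007 -0.   ] dpsi 0 q6~ 0.78
[[     0      0    512    384 195261]
 [   334    113     41     48   1347]] [[254.81867859 191.90090187]
 [354.26429102 133.38530067]]
[ 0.74113797 -0.26131014  0.1915191 ]
```

Call:
move_arm --commands '[[[0, 0, 0, 0, 0, 0], [0, 0, 0, 0, 0, 0], [0, 0, 0, 0, 0, 0], [0, 0, 0, 0, 0, 0], [0, 0, -2, 0, 0, 0], [0, 0, -2, 0, 0, 0], [0, 0, -2, 0, 0, 0]]]' --claw -0.4

```text
time: 5.52
position: [0.6215, -0.3175, 0.4729]
tool_rot: [0.985, 0.173, 0.002, 0.002]
ft_force: [-0.8, -0.9, -0.6]
grip_width: 0.0605
grip_force: 0.0
```

```bash
cat >> h.py <<'E'
def findclips(box=(.34,.72,.0,.42)):
    res=[]
    for n in("top","scene"):
        c=cam(n);P=cloud(c);hsv=cv2.cvtColor(c["pixels"],cv2.COLOR_BGR2HSV);x,y,z=P[...,0],P[...,1],P[...,2]
        m0=(x>box[0])&(x<box[1])&(y>box[2])&(y<box[3])&(z>.012)&(z<.06)
        m=cv2.morphologyEx(m0.astype(np.uint8),cv2.MORPH_CLOSE,np.ones((3,3)));k,l,st,ce=cv2.connectedComponentsWithStats(m)
        for i in range(1,k):
            if not 100<st[i,4]<400: continue
            w=(l==i)&(z>.012)&(z<.034);q=P[w];v=hsv[w];org=q[(v[:,0]<18)&(v[:,2]>110)&(v[:,1]>130)];blk=q[v[:,2]<70]
            if len(org)<20: continue
            (cx,cy),(a,b),an=cv2.minAreaRect(q[:,:2].astype(np.float32))
            th=np.radians(an+(90 if b>a else 0));d=np.array([np.cos(th),np.sin(th)])
            if (org.mean(0)-blk.mean(0))[:2]@d<0:d=-d
            g=np.array([cx,cy])-.0355*d
            res.append((n,g));print(n,"clip ctr",round(cx,4),round(cy,4),"ext",round(a,3),round(b,3),"heading",round(np.arctan2(d[1],d[0]),3),"grasp",g.round(4))
        sil=(x>.5)&(x<.6)&(y>.19)&(y<.28)&(z<.012)&(hsv[...,1]<90)&(hsv[...,2]>60)
        if sil.sum(): print("  silver",sil.sum(),np.median(P[sil],0).round(4))
E
python3 - <<'E'
from h import *
findclips()
go()
E
```

```text
top clip ctr 0.6024 0.3095 ext 0.051 0.103 heading -0.386 grasp [0.5695 0.3229]
top clip ctr 0.5979 0.1701 ext 0.049 0.103 heading -0.119 grasp [0.5627 0.1743]
top clip ctr 0.4522 0.3127 ext 0.105 0.049 heading 0.591 grasp [0.4228 0.2929]
  silver 3 [0.5415 0.2309 0.0038]
scene clip ctr 0.4604 0.3087 ext 0.104 0.053 heading 0.462 grasp [0.4286 0.2929]
scene clip ctr 0.6028 0.1719 ext 0.051 0.104 heading -0.083 grasp [0.5674 0.1748]
scene clip ctr 0.6057 0.308 ext 0.052 0.103 heading -0.405 grasp [0.5731 0.3219]
  silver 24 [0.5467 0.2372 0.0058]
t 5.62 grasp [ 0.6206 -0.3169  0.3054] psi 0.3478 down [-0.0021  0.0014 -1.    ] q [-0.63  0.58  1.15 -0.    1.41  0.59] w 0.0611 F [-0.1 -0.3 -0.8] gf 0.0
```

```bash
python3 - <<'E'
from h import *
go((.565,.1745,.2,-.105),(.565,.1745,.06,-.105))
E
```

```text
t 5.62 grasp [ 0.6206 -0.3169  0.3054] psi 0.3478 down [-0.0021  0.0014 -1.    ] q [-0.63  0.58  1.15 -0.    1.41  0.59] w 0.0611 F [-0.1 -0.3 -0.8] gf 0.0
  -> (0.565, 0.1745, 0.2, -0.105) [  2.877 -12.027   2.654] [-0.002  0.002  0.453] dpsi -0.453 q6~ 1.98
  -> (0.565, 0.1745, 0.06, -0.105) [  2.882 -12.02    6.154] [-0.002  0.002  0.453] dpsi -0.453 q6~ 1.98
```

Call:
move_arm --commands '[[[2.88, -12.03, 2.65, 0, 0, 0.453], [2.88, -12.03, 2.65, 0, 0, 0.453], [2.88, -12.03, 2.65, 0, 0, 0.453], [2.88, -12.03, 2.65, 0, 0, 0.453], [2.88, -12.03, 2.65, 0, 0, 0.453], [2.88, -12.03, 2.65, 0, 0, 0.453], [2.88, -12.03, 2.65, 0, 0, 0.453], [2.88, -12.03, 2.65, 0, 0, 0.453], [2.88, -12.03, 2.65, 0, 0, 0.453], [2.88, -12.03, 6.15, 0, 0, 0.453], [2.88, -12.03, 6.15, 0, 0, 0.453], [2.88, -12.03, 6.15, 0, 0, 0.453]]]'

```text
time: 7.12
position: [0.5635, 0.1731, 0.2201]
tool_rot: [0.999, -0.053, -0.005, 0.001]
ft_force: [-0.5, 0.1, 0.8]
grip_width: 0.0611
grip_force: 0.0
```

```bash
python3 - <<'E'
from h import *
go((.565,.1745,.023,-.105))
E
```

```text
t 7.12 grasp [0.5617 0.1728 0.0561] psi -0.1061 down [-0.011  -0.0015 -0.9999] q [ 0.11  0.74  1.65 -0.    0.76  1.79] w 0.0611 F [-0.5  0.1  0.8] gf 0.0
  -> (0.565, 0.1745, 0.023, -0.105) [ 0.042 -0.042  0.826] [ 0.003  0.011 -0.001] dpsi 0.001 q6~ 1.98
```

Call:
move_arm --commands '[[[0, 0, 0, 0, 0, 0], [0, 0, 0.5, 0, 0, 0], [0, 0, 0.92, 0, 0, 0], [0, 0, 0.92, 0, 0, 0], [0, 0, 0.92, 0, 0, 0]]]'

```text
time: 7.75
position: [0.5662, 0.1743, 0.1889]
tool_rot: [0.999, -0.053, 0.001, -0.0]
ft_force: [-0.1, 0.3, -0.2]
grip_width: 0.0605
grip_force: 0.0
```

Call:
move_arm --commands '[[[0, 0, 0, 0, 0, 0], [0, 0, 0, 0, 0, 0], [0, 0, 0, 0, 0, 0], [0, 0, 0, 0, 0, 0], [0, 0, 0, 0, 0, 0], [0, 0, 0, 0, 0, 0]]]' --claw 1 --squeeze 30

```text
time: 8.5
position: [0.5658, 0.1743, 0.1886]
tool_rot: [0.999, -0.053, 0.0, 0.0]
ft_force: [-1.5, -0.2, 5.6]
grip_width: 0.0272
grip_force: 29.7
```

```bash
python3 - <<'E'
from h import *
go((.565,.1745,.16,-.105))
for n in("scene","top"):
    c=cam(n);u,v=proj(c,(.585,.172,.03));u,v=int(u),int(v);cv2.imwrite(f"pics/g1{n}.png",cv2.resize(c["pixels"][v-45:v+45,u-60:u+60],None,fx=5,fy=5,interpolation=cv2.INTER_CUBIC))
E
```

```text
t 8.5 grasp [0.5659 0.1742 0.0246] psi -0.1052 down [ 6.e-04 -0.e+00 -1.e+00] q [ 0.11  0.79  1.66 -0.    0.69  1.79] w 0.0272 F [-1.5 -0.2  5.6] gf 29.7
  -> (0.565, 0.1745, 0.16, -0.105) [-0.019 -0.004 -3.386] [-0.    -0.001 -0.   ] dpsi 0.0 q6~ 1.98
```

View pics/g1scene.png

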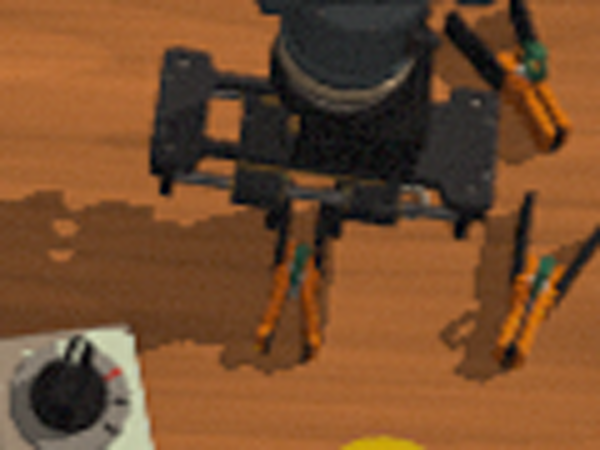

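The clamp is held fully open with its ring upright. I lift it and measure how far the jaw tips reach ahead of the grasp.

Call:
move_arm --commands '[[[0, 0, -1, 0, 0, 0], [0, 0, -2, 0, 0, 0], [0, 0, -3.4, 0, 0, 0], [0, 0, -3.4, 0, 0, 0], [0, 0, -3.4, 0, 0, 0], [0, 0, -3.4, 0, 0, 0]]]'

```text
time: 9.35
position: [0.5649, 0.1741, 0.322]
tool_rot: [0.999, -0.053, -0.002, 0.0]
ft_force: [0.8, -0.6, -1.6]
grip_width: 0.0274
grip_force: 29.7
```

```bash
cat >> h.py <<'E'
def held():
    s=get_obs();M=R.from_quat(s["tool_rot"]).as_matrix();g=s["position"]+M[:,2]*.164
    for n in("top","scene"):
        c=cam(n);P=cloud(c);hsv=cv2.cvtColor(c["pixels"],cv2.COLOR_BGR2HSV)
        L=(P-g)@M; L[...,2]*=-1; a=L
        m=(a[...,0]>.0)&(a[...,0]<.12)&(abs(a[...,1])<.03)&(abs(a[...,2])<.05)&(hsv[...,0]<20)&(hsv[...,1]>120)&(hsv[...,2]>90)
        if m.sum()>5:
            q=a[m];print(n,"orange",m.sum(),"x max",np.percentile(q[:,0],[2,98]).round(4),"y",np.percentile(q[:,1],[3,50,97]).round(4),"ztop",np.percentile(q[:,2],[50,95]).round(4))
            qq=np.c_[q[:,0],q[:,1]];f=q[:,0]>.07
            if f.sum()>3:print("   tips y range",q[f][:,1].min().round(4),q[f][:,1].max().round(4))
E
python3 - <<'E'
from h import *
held()
E
python3 - <<'E'
from h import *
o=np.array([.5645,-.1295]);yaw=-.066
W=[]
for k,phi in((2,-20),(3,20),(4,60),(1,-60)):
    f=np.radians(phi);R2=np.array([[np.cos(yaw),-np.sin(yaw)],[np.sin(yaw),np.cos(yaw)]])
    out=R2@[-np.cos(f),np.sin(f)];h=yaw-f
    print(k,"post",(o+.06*out).round(4),"grasp in",(o+.14*out).round(4),"back",(o+.168*out).round(4),"heading",h.round(3))
    if k==2:go((*(o+.17*out),.16,h),(*(o+.17*out),.052,h),(*(o+.14*out),.052,h))
E
```

```text
scene orange 152 x max [0.0106 0.0883] y [-0.0142 -0.001   0.0183] ztop [-0.0001  0.0053]
   tips y range -0.0158 0.0203
2 post [ 0.5069 -0.1463] grasp in [ 0.4301 -0.1686] back [ 0.4032 -0.1764] heading 0.283
t 9.45 grasp [0.5647 0.1741 0.1582] psi -0.1053 down [-3.5e-03 -4.0e-04 -1.0e+00] q [0.11 0.59 1.59 0.   0.96 1.79] w 0.0275 F [-0.1  0.1 -1. ] gf 29.7
  -> (np.float64(0.4012653781611808), np.float64(-0.17698113555021283), 0.16, np.float64(0.2830658503988659)) [-3.154  9.161 -0.027] [ 0.     0.004 -0.388] dpsi 0.388 q6~ 0.87
  -> (np.float64(0.4012653781611808), np.float64(-0.17698113555021283), 0.052, np.float64(0.2830658503988659)) [-3.145  9.159  2.673] [ 0.     0.004 -0.388] dpsi 0.388 q6~ 0.87
  -> (np.float64(0.430071487897443), np.float64(-0.16860211162958705), 0.052, np.float64(0.2830658503988659)) [-2.451  8.875  2.67 ] [ 0.     0.004 -0.388] dpsi 0.388 q6~ 0.91
3 post [ 0.5096 -0.1053] grasp in [ 0.4364 -0.073 ] back [ 0.4108 -0.0618] heading -0.415
4 post [ 0.538  -0.0757] grasp in [ 0.5026 -0.0039] back [0.4903 0.0212] heading -1.113
1 post [ 0.5311 -0.1794] grasp in [ 0.4867 -0.2459] back [ 0.4711 -0.2691] heading 0.981
```

Call:
move_arm --commands '[[[-3.15, 9.16, 0, 0, 0, -0.388], [-3.15, 9.16, 0, 0, 0, -0.388], [-3.15, 9.16, 0, 0, 0, -0.388], [-3.15, 9.16, 0, 0, 0, -0.388], [-3.15, 9.16, 0, 0, 0, -0.388], [-3.15, 9.16, 0, 0, 0, -0.388], [-3.15, 9.16, 0, 0, 0, -0.388], [-3.15, 9.16, 0, 0, 0, -0.388], [-3.15, 9.16, 0, 0, 0, -0.388], [-3.15, 9.16, 1.3, 0, 0, -0.388], [-3.15, 9.16, 1.3, 0, 0, -0.388]]]'

```text
time: 10.82
position: [0.4014, -0.175, 0.2692]
tool_rot: [0.99, 0.142, -0.003, -0.004]
ft_force: [-0.2, 1.1, 1.3]
grip_width: 0.0221
grip_force: 0.0
```

```bash
python3 - <<'E'
from h import *
o=np.array([.5645,-.1295]);out=-np.array([np.cos(.283),np.sin(.283)])
go((*(o+.17*out).round(4),.055,.283))
held()
E
```

```text
t 10.82 grasp [ 0.4001 -0.174   0.1052] psi 0.2851 down [-0.0076  0.0061 -1.    ] q [-0.67  0.53  2.01  0.    0.61  0.62] w 0.0221 F [-0.2  1.1  1.3] gf 0.0
  -> (np.float64(0.4013), np.float64(-0.177), 0.055, 0.283) [-0.009  0.058  1.254] [-0.008  0.006  0.002] dpsi -0.002 q6~ 0.87
```

The grip slackened and the clamp has dropped, so I stop the fingers, back up and look for it.

Call:
move_arm --commands '[[[0, 0, -2, 0, 0, 0], [0, 0, -2, 0, 0, 0], [0, 0, -2, 0, 0, 0], [0, 0, -2, 0, 0, 0]]]' --claw -0.4

```text
time: 11.42
position: [0.4016, -0.1763, 0.3526]
tool_rot: [0.99, 0.141, 0.0, 0.0]
ft_force: [-0.5, -0.2, -0.2]
grip_width: 0.0433
grip_force: 0.0
```

```bash
python3 - <<'E'
from h import *
findclips((.3,.72,-.35,.42))
s=cam("scene");t=cam("top")
im=np.zeros((576,768,3),np.uint8)
a=cv2.resize(s["pixels"][90:290,130:400],None,fx=2.8,fy=2.8)[:560,:756];im[:a.shape[0],:a.shape[1]]=a
cv2.imwrite("pics/drop.png",im);cv2.imwrite("pics/dropt.png",t["pixels"])
E
```

```text
top clip ctr 0.6023 0.3095 ext 0.05 0.103 heading -0.385 grasp [0.5694 0.3228]
top clip ctr 0.4519 0.3131 ext 0.104 0.049 heading 0.59 grasp [0.4224 0.2933]
  silver 3 [0.5416 0.2302 0.009 ]
scene clip ctr 0.3174 -0.2321 ext 0.07 0.025 heading 0.803 grasp [ 0.2927 -0.2577]
scene clip ctr 0.4595 0.31 ext 0.103 0.054 heading 0.469 grasp [0.4278 0.2939]
scene clip ctr 0.6068 0.3109 ext 0.052 0.102 heading -0.342 grasp [0.5733 0.3229]
  silver 24 [0.5496 0.2383 0.0061]
```

View pics/drop.png

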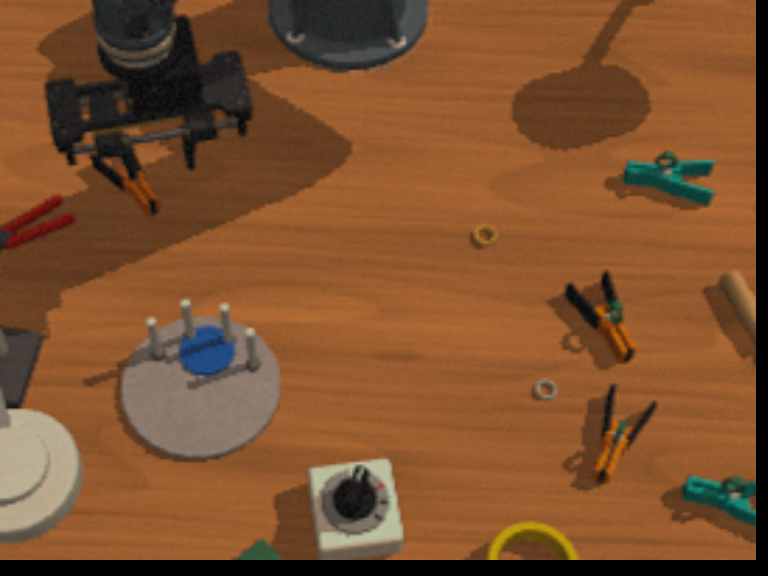

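```bash
python3 - <<'E'
from h import *
go((.5714,.3228,.2,-.375),(.5714,.3228,.06,-.375))
E
```

```text
t 11.62 grasp [ 0.4015 -0.1765  0.1874] psi 0.2828 down [-0.0013  0.001  -1.    ] q [-0.67  0.37  1.94  0.    0.83  0.62] w 0.0572 F [ 0.1 -0.7  0.5] gf 0.0
  -> (0.5714, 0.3228, 0.2, -0.375) [  7.558 -10.807  -0.308] [-0.001  0.001  0.658] dpsi -0.658 q6~ 2.46
  -> (0.5714, 0.3228, 0.06, -0.375) [  7.562 -10.802   3.192] [-0.001  0.001  0.658] dpsi -0.658 q6~ 2.46
```

Call:
move_arm --commands '[[[7.56, -10.8, -0.3, 0, 0, 0.658], [7.56, -10.8, -0.3, 0, 0, 0.658], [7.56, -10.8, -0.3, 0, 0, 0.658], [7.56, -10.8, -0.3, 0, 0, 0.658], [7.56, -10.8, -0.3, 0, 0, 0.658], [7.56, -10.8, -0.3, 0, 0, 0.658], [7.56, -10.8, -0.3, 0, 0, 0.658], [7.56, -10.8, -0.3, 0, 0, 0.658], [7.56, -10.8, -0.3, 0, 0, 0.658], [7.56, -10.8, -0.3, 0, 0, 0.658], [7.56, -10.8, 3.19, 0, 0, 0.658], [7.56, -10.8, 3.19, 0, 0, 0.658]]]'

```text
time: 13.12
position: [0.5716, 0.3217, 0.2377]
tool_rot: [0.982, -0.187, 0.0, 0.0]
ft_force: [0.1, -0.6, -0.9]
grip_width: 0.0607
grip_force: 0.0
```

```bash
python3 - <<'E'
from h import *
go((.5714,.3228,.023,-.375))
im=np.zeros((500,780,3),np.uint8)
for i,n in enumerate(("scene","top")):
    c=cam(n);u,v=proj(c,(.33,-.22,.01));u,v=int(u),int(v);a=cv2.resize(c["pixels"][v-50:v+50,u-39:u+39],None,fx=5,fy=5,interpolation=cv2.INTER_CUBIC);im[:,390*i:390*i+390]=a
    P=cloud(c);w=P[v-50:v+50,u-39:u+39]
    m=(P[...,0]>.25)&(P[...,0]<.42)&(P[...,1]>-.32)&(P[...,1]<-.1)&(P[...,2]>.006)
    hsv=cv2.cvtColor(c["pixels"],cv2.COLOR_BGR2HSV)
    q=P[m];h=hsv[m]
    for nm,k in(("org",(h[:,0]<18)&(h[:,1]>120)&(h[:,2]>90)),("blk",(h[:,2]<60)),("grn",(h[:,0]>40)&(h[:,0]<90)&(h[:,1]>60))):
        if k.sum():print(n,nm,k.sum(),q[k].mean(0).round(3),q[k].min(0).round(3),q[k].max(0).round(3))
cv2.imwrite("pics/drop2.png",im)
E
```

```text
t 13.12 grasp [0.5717 0.3217 0.0737] psi -0.3753 down [ 7.e-04 -2.e-04 -1.e+00] q [ 0.34  0.77  1.47 -0.    0.9   2.29] w 0.0607 F [ 0.1 -0.6 -0.9] gf 0.0
  -> (0.5714, 0.3228, 0.023, -0.375) [-0.015 -0.023  1.267] [-0.    -0.001 -0.   ] dpsi 0.0 q6~ 2.46
scene org 345 [ 0.333 -0.221  0.013] [ 0.25  -0.32   0.006] [ 0.419 -0.1    0.043]
scene blk 64 [ 0.295 -0.257  0.021] [ 0.251 -0.292  0.006] [ 0.345 -0.21   0.058]
scene grn 23 [ 0.306 -0.242  0.044] [ 0.281 -0.284  0.011] [ 0.318 -0.231  0.059]
top org 300 [ 0.319 -0.235  0.016] [ 0.251 -0.32   0.006] [ 0.417 -0.101  0.051]
top grn 3 [ 0.305 -0.236  0.051] [ 0.304 -0.238  0.05 ] [ 0.307 -0.235  0.052]
```

View pics/drop2.png

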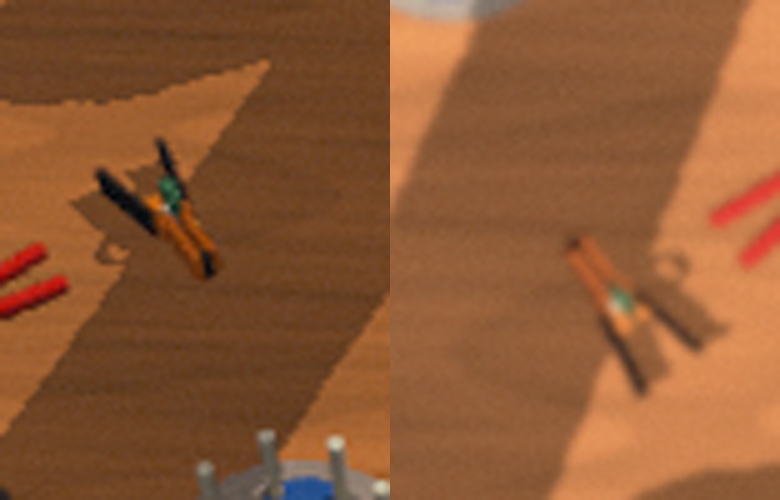

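The dropped clamp lies upright, ring up, at about (0.30, -0.24). It can be re-gripped later. I go on with clamp A.

Call:
move_arm --commands '[[[0, 0, 0.5, 0, 0, 0], [0, 0, 0.93, 0, 0, 0], [0, 0, 0.93, 0, 0, 0], [0, 0, 0.93, 0, 0, 0]]]'

```text
time: 13.72
position: [0.5723, 0.3225, 0.2034]
tool_rot: [0.982, -0.186, 0.001, -0.001]
ft_force: [0.9, 0.1, 0.3]
grip_width: 0.0612
grip_force: 0.0
```

Call:
move_arm --commands '[[[0, 0, 0, 0, 0, 0], [0, 0, 0, 0, 0, 0], [0, 0, 0, 0, 0, 0], [0, 0, 0, 0, 0, 0], [0, 0, 0, 0, 0, 0], [0, 0, 0, 0, 0, 0]]]' --claw 1 --squeeze 30

```text
time: 14.48
position: [0.572, 0.3226, 0.2027]
tool_rot: [0.982, -0.186, 0.001, -0.0]
ft_force: [-0.3, -0.8, 5.9]
grip_width: 0.0264
grip_force: 30.0
```

Call:
move_arm --commands '[[[0, 0, -1, 0, 0, 0], [0, 0, -2, 0, 0, 0], [0, 0, -3.4, 0, 0, 0], [0, 0, -3.4, 0, 0, 0], [0, 0, -3.4, 0, 0, 0], [0, 0, -3.4, 0, 0, 0]]]'

```text
time: 15.22
position: [0.5711, 0.322, 0.3356]
tool_rot: [0.982, -0.187, -0.002, 0.001]
ft_force: [-0.5, -0.7, -0.3]
grip_width: 0.0263
grip_force: 30.0
```

```bash
python3 - <<'E'
from h import *
held()
o=np.array([.5645,-.1295]);out=-np.array([np.cos(.283),np.sin(.283)])
go((*(o+.17*out).round(4),.16,.283))
E
```

```text
top orange 114 x max [0.0418 0.0855] y [-0.0128  0.0086  0.0186] ztop [-0.0176  0.0065]
   tips y range -0.0158 0.0195
scene orange 147 x max [0.0107 0.0883] y [-0.0152 -0.0029  0.0167] ztop [-0.014  -0.0095]
   tips y range -0.0157 0.0183
t 15.32 grasp [0.5708 0.3219 0.1718] psi -0.3753 down [-0.0034 -0.0013 -1.    ] q [ 0.34  0.65  1.41 -0.    1.09  2.29] w 0.0263 F [-0.3 -0.1 -0.9] gf 30.0
  -> (np.float64(0.4013), np.float64(-0.177), 0.16, 0.283) [ 0.619 13.168  0.326] [ 0.001  0.003 -0.658] dpsi 0.658 q6~ 0.87
```

The grip is too high on the handles: only the finger ends hold them. I set it down and re-grip lower.

Call:
move_arm --commands '[[[0, 0, 1, 0, 0, 0], [0, 0, 2, 0, 0, 0], [0, 0, 3, 0, 0, 0], [0, 0, 3.38, 0, 0, 0], [0, 0, 3.38, 0, 0, 0], [0, 0, 3.38, 0, 0, 0]]]'

```text
time: 16.08
position: [0.5721, 0.3225, 0.2027]
tool_rot: [0.982, -0.187, 0.0, -0.0]
ft_force: [-0.0, -0.5, -1.2]
grip_width: 0.027
grip_force: 30.0
```

Call:
move_arm --commands '[[[0, 0, 0, 0, 0, 0], [0, 0, 0, 0, 0, 0], [0, 0, 0, 0, 0, 0], [0, 0, 0, 0, 0, 0], [0, 0, 0.4, 0, 0, 0], [0, 0, 0.4, 0, 0, 0], [0, 0, 0.4, 0, 0, 0]]]' --claw -0.4

```text
time: 16.95
position: [0.5717, 0.3223, 0.1859]
tool_rot: [0.982, -0.187, -0.0, 0.0]
ft_force: [0.4, 1.0, 0.1]
grip_width: 0.0607
grip_force: 0.0
```

```bash
python3 - <<'E'
from h import *
findclips();go((.571,.322,.0235,None))
E
```

```text
silver 3 [0.5416 0.231  0.0018]
scene clip ctr 0.4408 0.3037 ext 0.074 0.028 heading 0.101 grasp [0.4054 0.3001]
scene clip ctr 0.5993 0.2995 ext 0.072 0.096 heading -0.766 grasp [0.5737 0.3241]
  silver 21 [0.5512 0.2392 0.006 ]
t 17.05 grasp [0.5719 0.3224 0.0225] psi -0.3752 down [ 1.e-04  0.e+00 -1.e+00] q [0.34 0.85 1.48 0.   0.81 2.29] w 0.0606 F [ 0.4 -0.4  0.4] gf 0.0
  -> (0.571, 0.322, 0.0235, None) [-0.016  0.017 -0.025] [-0. -0.  0.] dpsi 0 q6~ 2.46
```

Occluded but fine; I squeeze and lift.

Call:
move_arm --commands '[[[0, 0, 0, 0, 0, 0], [0, 0, 0, 0, 0, 0], [0, 0, 0, 0, 0, 0], [0, 0, 0, 0, 0, 0], [0, 0, 0, 0, 0, 0], [0, 0, 0, 0, 0, 0]]]' --claw 1 --squeeze 35

```text
time: 17.8
position: [0.5718, 0.3224, 0.1868]
tool_rot: [0.982, -0.186, 0.0, -0.0]
ft_force: [-0.2, 0.1, 3.2]
grip_width: 0.0269
grip_force: 35.0
```

Call:
move_arm --commands '[[[0, 0, -1, 0, 0, 0], [0, 0, -2, 0, 0, 0], [0, 0, -3.4, 0, 0, 0], [0, 0, -3.4, 0, 0, 0], [0, 0, -3.4, 0, 0, 0], [0, 0, -3.4, 0, 0, 0]]]'

```text
time: 18.55
position: [0.5711, 0.3221, 0.3205]
tool_rot: [0.982, -0.187, -0.002, 0.001]
ft_force: [-0.0, 0.1, 0.2]
grip_width: 0.0273
grip_force: 34.9
```

```bash
python3 - <<'E'
from h import *
held()
o=np.array([.5645,-.1295]);out=-np.array([np.cos(.283),np.sin(.283)])
go((*(o+.17*out).round(4),.16,.283))
E
```

```text
top orange 110 x max [0.0425 0.0858] y [-0.0134  0.0095  0.0182] ztop [-0.0017  0.0048]
   tips y range -0.0155 0.0197
scene orange 153 x max [0.0092 0.0872] y [-0.0185 -0.0032  0.0173] ztop [0.0014 0.0065]
   tips y range -0.0167 0.0187
t 18.65 grasp [0.5708 0.322  0.1567] psi -0.3753 down [-0.0034 -0.0012 -1.    ] q [0.34 0.67 1.42 0.   1.06 2.29] w 0.0271 F [0.1 0.7 0.2] gf 34.9
  -> (np.float64(0.4013), np.float64(-0.177), 0.16, 0.283) [ 0.619 13.169 -0.054] [ 0.001  0.003 -0.658] dpsi 0.658 q6~ 0.87
```

Call:
move_arm --commands '[[[0.62, 13.17, 0, 0, 0, -0.658], [0.62, 13.17, 0, 0, 0, -0.658], [0.62, 13.17, 0, 0, 0, -0.658], [0.62, 13.17, 0, 0, 0, -0.658], [0.62, 13.17, 0, 0, 0, -0.658], [0.62, 13.17, 0, 0, 0, -0.658], [0.62, 13.17, 0, 0, 0, -0.658], [0.62, 13.17, 0, 0, 0, -0.658], [0.62, 13.17, 0, 0, 0, -0.658], [0.62, 13.17, 0, 0, 0, -0.658], [0.62, 13.17, 0, 0, 0, -0.658], [0.62, 13.17, 0, 0, 0, -0.658]]]'

```text
time: 20.15
position: [0.4019, -0.1756, 0.3223]
tool_rot: [0.99, 0.142, -0.0, -0.0]
ft_force: [-0.4, 1.1, 0.1]
grip_width: 0.027
grip_force: 34.9
```

```bash
python3 - <<'E'
from h import *
o=np.array([.5645,-.1295]);out=-np.array([np.cos(.283),np.sin(.283)])
go((*(o+.17*out).round(4),.055,.283),(*(o+.139*out).round(4),.055,.283))
held()
E
```

```text
t 20.15 grasp [ 0.4018 -0.1755  0.1583] psi 0.2847 down [-8.e-04  8.e-04 -1.e+00] q [-0.67  0.42  1.97  0.    0.75  0.62] w 0.027 F [-0.4  1.1  0.1] gf 34.9
  -> (np.float64(0.4013), np.float64(-0.177), 0.055, 0.283) [-0.024  0.031  2.583] [-0.001  0.001  0.002] dpsi -0.002 q6~ 0.87
  -> (np.float64(0.431), np.float64(-0.1683), 0.055, 0.283) [0.75  0.031 2.583] [-0.001  0.001  0.002] dpsi -0.002 q6~ 0.92
top orange 101 x max [0.0362 0.0837] y [-0.0179 -0.0092  0.0141] ztop [-0.0005  0.0048]
   tips y range -0.0192 0.0157
scene orange 111 x max [0.0313 0.0884] y [-0.0157 -0.0036  0.0167] ztop [0.0022 0.0069]
   tips y range -0.0172 0.0183
```

Call:
move_arm --commands '[[[0, 0.02, 1, 0, 0, 0], [0, 0.02, 2, 0, 0, 0], [0, 0.02, 2.58, 0, 0, 0], [0, 0.02, 2.58, 0, 0, 0], [0, 0.02, 2.58, 0, 0, 0]]]'

```text
time: 20.88
position: [0.4024, -0.1774, 0.2199]
tool_rot: [0.99, 0.141, 0.0, 0.0]
ft_force: [0.5, 0.1, 0.3]
grip_width: 0.0274
grip_force: 34.9
```

```bash
cat >> h.py <<'E'
def postcheck():
    s=get_obs();M=R.from_quat(s["tool_rot"]).as_matrix();g=s["position"]+M[:,2]*.164
    for n in("top","scene"):
        c=cam(n);P=cloud(c);hsv=cv2.cvtColor(c["pixels"],cv2.COLOR_BGR2HSV)
        a=(P-g)@M;m=(a[...,0]>.03)&(a[...,0]<.16)&(abs(a[...,1])<.03)&(P[...,2]>.066)&(P[...,2]<.092)&(hsv[...,1]<110)
        k,l,st,ce=cv2.connectedComponentsWithStats(m.astype(np.uint8))
        for i in range(1,k):
            if st[i,4]>3:print(n,"post?",st[i,4],a[l==i].mean(0).round(4),P[l==i].mean(0).round(4))
E
python3 - <<'E'
from h import *
o=np.array([.5645,-.1295]);out=-np.array([np.cos(.283),np.sin(.283)])
go((*(o+.139*out).round(4),.055,.283))
held();postcheck()
s=cam("scene")
u,v=map(int,proj(s,(.48,-.15,.05)));cv2.imwrite("pics/p2.png",cv2.resize(s["pixels"][v-45:v+45,u-60:u+60],None,fx=6,fy=6,interpolation=cv2.INTER_CUBIC))
E
```

```text
t 20.88 grasp [ 0.4025 -0.1775  0.0559] psi 0.2837 down [ 7.e-04 -6.e-04 -1.e+00] q [-0.67  0.64  2.04  0.    0.46  0.62] w 0.0274 F [0.5 0.1 0.3] gf 34.9
  -> (np.float64(0.431), np.float64(-0.1683), 0.055, 0.283) [ 0.75  -0.019  0.023] [ 0.001 -0.001  0.001] dpsi -0.001 q6~ 0.92
scene orange 127 x max [0.021  0.0974] y [-0.0201 -0.0042  0.0204] ztop [0.0016 0.0079]
   tips y range -0.0192 0.0248
top post? 6 [ 0.1084 -0.0008 -0.0232] [ 0.5066 -0.1468  0.0797]
scene post? 7 [ 0.0478  0.0009 -0.0328] [ 0.4488 -0.1654  0.0892]
scene post? 4 [ 0.0576  0.0009 -0.0237] [ 0.4582 -0.1626  0.0801]
scene post? 16 [ 0.1117  0.0013 -0.0203] [ 0.5104 -0.1479  0.0768]
```

View pics/p2.png

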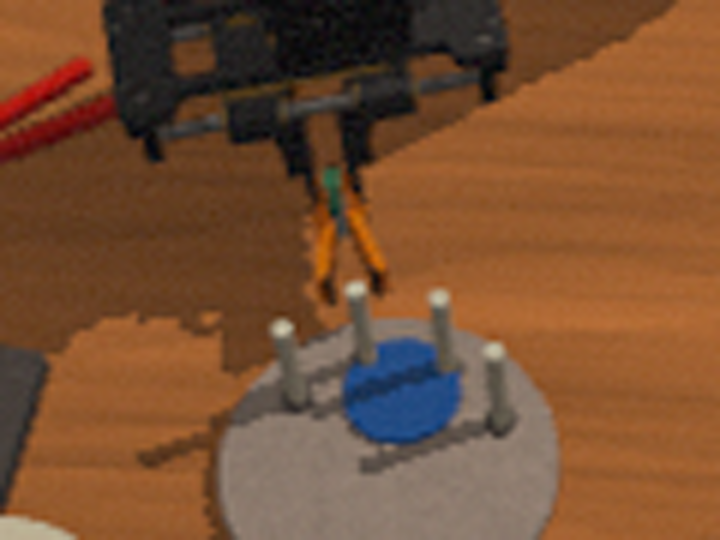

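Call:
move_arm --commands '[[[0.2, 0, 0, 0, 0, 0], [0.4, 0, 0, 0, 0, 0], [0.6, 0, 0, 0, 0, 0], [0.78, 0, 0, 0, 0, 0], [0.78, 0, 0, 0, 0, 0], [0.78, 0, 0, 0, 0, 0], [0.78, 0, 0, 0, 0, 0]]]'

```text
time: 22.0
position: [0.4317, -0.1689, 0.2193]
tool_rot: [0.99, 0.141, -0.0, -0.0]
ft_force: [0.2, 0.4, -0.9]
grip_width: 0.0271
grip_force: 34.9
```

```bash
python3 - <<'E'
from h import *
go();held();postcheck()
E
```

```text
t 22.0 grasp [ 0.4316 -0.1688  0.0553] psi 0.2826 down [-5.e-04  4.e-04 -1.e+00] q [-0.61  0.66  1.98 -0.    0.51  0.67] w 0.0271 F [ 0.2  0.4 -0.9] gf 34.9
top orange 27 x max [0.0567 0.0827] y [-0.0017  0.0104  0.0207] ztop [-0.0006  0.0061]
   tips y range -0.0139 0.0169
scene orange 130 x max [0.008  0.0872] y [-0.0245 -0.0038  0.027 ] ztop [0.0015 0.006 ]
   tips y range -0.017 0.0182
top post? 9 [ 0.0769 -0.0016 -0.0235] [ 0.5051 -0.146   0.0788]
scene post? 4 [ 0.0548  0.0013 -0.0171] [ 0.4847 -0.155   0.0724]
scene post? 17 [ 0.0822  0.0016 -0.0218] [ 0.5111 -0.1476  0.0771]
```

Call:
move_arm --commands '[[[0, 0, 0, 0, 0, 0], [0, 0, 0, 0, 0, 0], [0, 0, 0, 0, 0, 0], [0, 0, 0, 0, 0, 0], [0, 0, 0, 0, 0, 0], [0, 0, 0, 0, 0, 0]]]' --claw -0.4

```text
time: 22.95
position: [0.432, -0.169, 0.2194]
tool_rot: [0.99, 0.141, 0.0, 0.0]
ft_force: [-0.4, -0.6, -0.2]
grip_width: 0.0609
grip_force: 0.0
```

Call:
move_arm --commands '[[[0, 0, -1, 0, 0, 0], [0, 0, -2.5, 0, 0, 0], [0, 0, -3.5, 0, 0, 0], [0, 0, -3.5, 0, 0, 0], [0, 0, -3.5, 0, 0, 0]]]'

```text
time: 23.58
position: [0.4315, -0.1686, 0.3589]
tool_rot: [0.99, 0.141, -0.0, -0.0]
ft_force: [-0.1, 0.1, -0.3]
grip_width: 0.0607
grip_force: 0.0
```

```bash
python3 - <<'E'
from h import *
findclips()
# jaw grip of dropped clip: 32 mm ahead of the pivot
h=.627;p=np.array([.304,-.236])+.030*np.array([np.cos(h),np.sin(h)])
go((*p.round(4),.2,h),(*p.round(4),.023,h))
s=cam("scene");im=np.zeros((450,780,3),np.uint8)
for i,(x,y,z) in enumerate(((.47,-.15,.05),(.33,-.22,.0))):
    u,v=map(int,proj(s,(x,y,z)));im[:,390*i:390*i+390]=cv2.resize(s["pixels"][v-45:v+45,u-39:u+39],None,fx=5,fy=5,interpolation=cv2.INTER_CUBIC)
cv2.imwrite("pics/p2b.png",im)
E
```

```text
top clip ctr 0.4549 0.3105 ext 0.104 0.048 heading 0.523 grasp [0.4241 0.2927]
  silver 2 [5.434e-01 2.313e-01 5.000e-04]
scene clip ctr 0.4613 0.2976 ext 0.106 0.051 heading 0.238 grasp [0.4268 0.2892]
  silver 24 [0.5498 0.2371 0.0057]
t 23.68 grasp [ 0.431  -0.1683  0.194 ] psi 0.2828 down [-0.0028  0.002  -1.    ] q [-0.61  0.39  1.88 -0.    0.88  0.67] w 0.0609 F [-0.3  0.  -0.2] gf 0.0
  -> (np.float64(0.3283), np.float64(-0.2184), 0.2, 0.627) [-2.824  0.475 -0.145] [-0.003  0.002 -0.344] dpsi 0.344 q6~ 0.36
  -> (np.float64(0.3283), np.float64(-0.2184), 0.023, 0.627) [-2.814  0.487  4.28 ] [-0.003  0.002 -0.344] dpsi 0.344 q6~ 0.36
```

View pics/p2b.png

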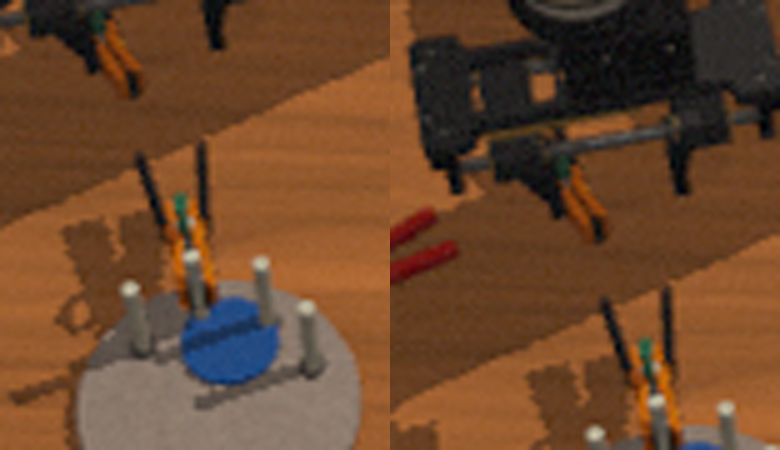

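Call:
move_arm --commands '[[[-2.82, 0.48, 0, 0, 0, -0.344], [-2.82, 0.48, 0, 0, 0, -0.344], [-2.82, 0.48, 0, 0, 0, -0.344], [-2.82, 0.48, 1.5, 0, 0, -0.344], [-2.82, 0.48, 3.2, 0, 0, -0.344], [-2.82, 0.48, 3.2, 0, 0, -0.344], [-2.82, 0.48, 3.2, 0, 0, -0.344]]]'

```text
time: 24.6
position: [0.3291, -0.2188, 0.2316]
tool_rot: [0.951, 0.308, -0.0, -0.001]
ft_force: [0.7, -0.2, 0.2]
grip_width: 0.0609
grip_force: 0.0
```

```bash
python3 - <<'E'
from h import *
go((.3283,-.2184,.023,.627))
for n in("scene","top"):
    c=cam(n);P=cloud(c);hsv=cv2.cvtColor(c["pixels"],cv2.COLOR_BGR2HSV)
    m=(P[...,0]>.25)&(P[...,0]<.40)&(P[...,1]>-.27)&(P[...,1]<-.15)&(P[...,2]>.012)&(P[...,2]<.04)&(hsv[...,1]>120)&(hsv[...,0]<18)&(hsv[...,2]>70)
    if m.sum():
        q=P[m];print(n,m.sum(),q.mean(0).round(4),cv2.minAreaRect(q[:,:2].astype(np.float32)))
findclips()
E
```

```text
t 24.6 grasp [ 0.3289 -0.2187  0.0676] psi 0.6269 down [-8.e-04  1.e-03 -1.e+00] q [-0.87  0.6   2.14  0.    0.4   0.07] w 0.0609 F [ 0.7 -0.2  0.2] gf 0.0
  -> (0.3283, -0.2184, 0.023, 0.627) [-0.009 -0.019  1.114] [-0.001  0.    -0.   ] dpsi 0.0 q6~ 0.36
scene 92 [ 0.3192 -0.2284  0.0234] ((0.30791401863098145, -0.23553183674812317), (0.08333076536655426, 0.027048679068684578), 28.79084014892578)
top clip ctr 0.459 0.3057 ext 0.102 0.049 heading 0.376 grasp [0.426  0.2927]
  silver 3 [0.5417 0.2309 0.0031]
scene clip ctr 0.4615 0.3003 ext 0.107 0.051 heading 0.284 grasp [0.4274 0.2904]
  silver 25 [0.5511 0.2384 0.0067]
```

Call:
move_arm --commands '[[[0, 0, 0.6, 0, 0, 0], [0, 0, 1.1, 0, 0, 0], [0, 0, 1.1, 0, 0, 0], [0, 0, 1.1, 0, 0, 0]]]'

```text
time: 25.3
position: [0.3293, -0.2191, 0.1888]
tool_rot: [0.951, 0.308, 0.001, 0.001]
ft_force: [-1.5, -0.4, 0.9]
grip_width: 0.0609
grip_force: 0.0
```

Call:
move_arm --commands '[[[0, 0, 0, 0, 0, 0], [0, 0, 0, 0, 0, 0], [0, 0, 0, 0, 0, 0], [0, 0, 0, 0, 0, 0], [0, 0, 0, 0, 0, 0], [0, 0, 0, 0, 0, 0], [0, 0, 0, 0, 0, 0]]]' --claw 1 --squeeze 25

```text
time: 26.18
position: [0.329, -0.2189, 0.1873]
tool_rot: [0.951, 0.308, -0.0, -0.0]
ft_force: [0.4, 0.2, 0.4]
grip_width: 0.0171
grip_force: 24.9
```

Call:
move_arm --commands '[[[0, 0, -0.5, 0, 0, 0], [0, 0, -1, 0, 0, 0], [0, 0, -3, 0, 0, 0], [0, 0, -3, 0, 0, 0], [0, 0, -3, 0, 0, 0], [0, 0, -3, 0, 0, 0]]]'

```text
time: 26.92
position: [0.3287, -0.2185, 0.3066]
tool_rot: [0.951, 0.308, -0.0, -0.001]
ft_force: [-0.6, 0.3, -0.6]
grip_width: 0.0176
grip_force: 24.9
```

```bash
python3 - <<'E'
from h import *
go((.45,.05,.1425,.3),(.45,.05,.024,.3))
E
```

```text
t 26.93 grasp [ 0.3285 -0.2183  0.1426] psi 0.6268 down [-0.0012  0.0014 -1.    ] q [-0.87  0.41  2.09 -0.    0.64  0.07] w 0.0176 F [-0.6  0.3 -0.6] gf 24.9
  -> (0.45, 0.05, 0.1425, 0.3) [ 6.394 -3.658  0.009] [-0.002  0.     0.327] dpsi -0.327 q6~ 1.38
  -> (0.45, 0.05, 0.024, 0.3) [ 6.394 -3.653  2.972] [-0.002  0.     0.327] dpsi -0.327 q6~ 1.38
```

Call:
move_arm --commands '[[[6.4, -3.66, 0, 0, 0, 0.327], [6.4, -3.66, 0, 0, 0, 0.327], [6.4, -3.66, 0, 0, 0, 0.327], [6.4, -3.66, 0, 0, 0, 0.327], [6.4, -3.66, 0, 0, 0, 0.327], [6.4, -3.66, 0, 0, 0, 0.327], [6.4, -3.66, 0, 0, 0, 0.327], [6.4, -3.66, 1.5, 0, 0, 0.327], [6.4, -3.66, 2.5, 0, 0, 0.327], [6.4, -3.66, 2.99, 0, 0, 0.327], [6.4, -3.66, 2.99, 0, 0, 0.327], [6.4, -3.66, 2.99, 0, 0, 0.327]]]'

```text
time: 28.42
position: [0.4501, 0.0485, 0.1875]
tool_rot: [0.989, 0.148, -0.001, -0.0]
ft_force: [0.5, 0.2, -0.1]
grip_width: 0.0174
grip_force: 25.0
```

Call:
move_arm --commands '[[[0, 0, 0, 0, 0, 0], [0, 0, 0, 0, 0, 0], [0, 0, 0, 0, 0, 0], [0, 0, 0, 0, 0, 0], [0, 0, 0, 0, 0, 0], [0, 0, -2, 0, 0, 0], [0, 0, -4, 0, 0, 0], [2, 0, -4, 0, 0, 0], [2, 0, -4, 0, 0, 0], [2, 0, -4, 0, 0, 0]]]' --claw -0.4

```text
time: 29.68
position: [0.5281, 0.0738, 0.3487]
tool_rot: [0.989, 0.15, 0.002, 0.0]
ft_force: [-1.4, 0.2, -1.0]
grip_width: 0.061
grip_force: 0.0
```

```bash
python3 - <<'E'
from h import *
go();findclips()
E
```

```text
t 29.68 grasp [0.5287 0.0738 0.1847] psi 0.3009 down [ 3.7e-03 -3.0e-04 -1.0e+00] q [-0.07  0.48  1.72 -0.    0.94  1.2 ] w 0.061 F [-1.4  0.2 -1. ] gf 0.0
top clip ctr 0.4528 0.3124 ext 0.104 0.048 heading 0.576 grasp [0.423 0.293]
  silver 3 [0.541  0.2311 0.003 ]
scene clip ctr 0.4618 0.2972 ext 0.106 0.051 heading 0.236 grasp [0.4273 0.2889]
  silver 27 [0.5476 0.2377 0.0054]
```

```bash
python3 - <<'E'
from h import *
go((.425,.291,.16,.41))
for n in("top","scene"):
    c=cam(n);P=cloud(c);hsv=cv2.cvtColor(c["pixels"],cv2.COLOR_BGR2HSV);x,y,z=P[...,0],P[...,1],P[...,2]
    m=(x>.36)&(x<.54)&(y>.24)&(y<.37)&(z>.012)&(z<.034);q=P[m];h=hsv[m]
    b=q[h[:,2]<60];o=q[(h[:,0]<18)&(h[:,2]>100)&(h[:,1]>120)]
    d=(o.mean(0)-b.mean(0))[:2];print(n,len(b),len(o),"c2c heading",np.arctan2(d[1],d[0]),b.mean(0),o.mean(0))
    # orange tip end
    v=cv2.fitLine(o[:,:2].astype(np.float32),cv2.DIST_HUBER,0,.01,.01).ravel();print("  line",np.arctan2(v[1],v[0]),v[2:])
E
```

```text
t 29.77 grasp [0.5248 0.0735 0.1827] psi 0.3002 down [-3.9e-03  1.0e-04 -1.0e+00] q [-0.07  0.48  1.73 -0.    0.94  1.2 ] w 0.0611 F [-0.4  0.6 -0. ] gf 0.0
  -> (0.425, 0.291, 0.16, 0.41) [-0.788 -5.935  0.579] [-0.001  0.004 -0.11 ] dpsi 0.11 q6~ 1.76
top 0 135 c2c heading nan [nan nan nan] [0.46189859 0.30919485 0.02238598]
  line 0.42486116 [0.452474   0.30207455]
scene 78 99 c2c heading 0.6106384111761278 [0.44501449 0.29122707 0.02095073] [0.47738673 0.31388342 0.02475505]
  line 0.53578234 [0.4879897 0.3181694]<stdin>:7: RuntimeWarning: Mean of empty slice.
  ret = um.true_divide(
```

Call:
move_arm --commands '[[[-0.79, -5.93, 0.58, 0, 0, -0.13], [-0.79, -5.93, 0.58, 0, 0, -0.13], [-0.79, -5.93, 0.58, 0, 0, -0.13], [-0.79, -5.93, 0.58, 0, 0, -0.13], [-0.79, -5.93, 0.58, 0, 0, -0.13], [-0.79, -5.93, 0.58, 0, 0, -0.13], [-0.79, -5.93, 2.5, 0, 0, -0.13], [-0.79, -5.93, 2.5, 0, 0, -0.13], [-0.79, -5.93, 2.5, 0, 0, -0.13]]]'

```text
time: 31.0
position: [0.427, 0.2896, 0.2471]
tool_rot: [0.977, 0.212, -0.001, 0.0]
ft_force: [0.0, 0.3, 0.4]
grip_width: 0.0611
grip_force: 0.0
```

```bash
python3 - <<'E'
from h import *
go((.425,.291,.0235,.43));findclips()
E
```

```text
t 31.0 grasp [0.4266 0.2894 0.0831] psi 0.4278 down [-0.0026 -0.0011 -1.    ] q [ 0.38  0.63  1.83 -0.    0.68  1.52] w 0.0611 F [0.  0.3 0.4] gf 0.0
  -> (0.425, 0.291, 0.0235, 0.43) [-0.027 -0.052  1.491] [-0.     0.003 -0.002] dpsi 0.002 q6~ 1.74
top clip ctr 0.4118 0.0395 ext 0.101 0.048 heading 0.31 grasp [0.378  0.0286]
  silver 3 [0.542  0.2312 0.0014]
scene clip ctr 0.4171 0.0295 ext 0.108 0.049 heading 0.109 grasp [0.3818 0.0256]
scene clip ctr 0.461 0.3094 ext 0.104 0.053 heading 0.462 grasp [0.4292 0.2935]
  silver 22 [0.551  0.237  0.0053]h.py:51: RuntimeWarning: Mean of empty slice.
  if (org.mean(0)-blk.mean(0))[:2]@d<0:d=-d
  ret = um.true_divide(
```

Call:
move_arm --commands '[[[0, -0.02, 0.7, 0, 0, 0], [0, -0.02, 1.48, 0, 0, 0], [0, -0.02, 1.48, 0, 0, 0], [0, -0.02, 1.48, 0, 0, 0], [0, -0.02, 1.48, 0, 0, 0]]]'

```text
time: 31.72
position: [0.4269, 0.2918, 0.1902]
tool_rot: [0.977, 0.213, 0.002, -0.0]
ft_force: [-0.3, -0.6, 0.2]
grip_width: 0.0609
grip_force: 0.0
```

Call:
move_arm --commands '[[[0, 0, 0, 0, 0, 0], [0, 0, 0, 0, 0, 0], [0, 0, 0, 0, 0, 0], [0, 0, 0, 0, 0, 0], [0, 0, 0, 0, 0, 0], [0, 0, 0, 0, 0, 0]]]' --claw 1 --squeeze 35

```text
time: 32.48
position: [0.4263, 0.2915, 0.1892]
tool_rot: [0.977, 0.213, 0.0, 0.0]
ft_force: [-1.2, -1.3, 6.2]
grip_width: 0.0272
grip_force: 35.0
```

Call:
move_arm --commands '[[[0, 0, -1, 0, 0, 0], [0, 0, -2, 0, 0, 0], [0, 0, -3.4, 0, 0, 0], [0, 0, -3.4, 0, 0, 0], [0, 0, -3.4, 0, 0, 0], [0, 0, -3.4, 0, 0, 0]]]'

```text
time: 33.22
position: [0.4257, 0.2912, 0.323]
tool_rot: [0.977, 0.213, -0.002, 0.0]
ft_force: [-0.7, 0.7, -0.4]
grip_width: 0.0272
grip_force: 35.0
```

```bash
python3 - <<'E'
from h import *
held()
o=np.array([.5645,-.1295]);h=-.415;out=-np.array([np.cos(h),np.sin(h)])
go((*(o+.17*out).round(4),.16,h),(*(o+.17*out).round(4),.055,h))
E
```

```text
top orange 34 x max [0.0697 0.0883] y [-0.0178  0.012   0.0168] ztop [-0.0047  0.0007]
   tips y range -0.0184 0.018
scene orange 153 x max [0.0107 0.0903] y [-0.0152  0.005   0.0174] ztop [-0.0008  0.0047]
   tips y range -0.0157 0.0192
t 33.33 grasp [0.4254 0.2911 0.1591] psi 0.4297 down [-0.0031 -0.0013 -1.    ] q [0.38 0.5  1.78 0.   0.86 1.52] w 0.0269 F [ 0.7 -0.2 -0.3] gf 35.0
  -> (np.float64(0.4089), np.float64(-0.061), 0.16, -0.415) [-4.057  7.829 -0.011] [0.001 0.003 0.845] dpsi -0.845 q6~ 1.84
  -> (np.float64(0.4089), np.float64(-0.061), 0.055, -0.415) [-4.048  7.829  2.614] [0.001 0.003 0.845] dpsi -0.845 q6~ 1.84
```

Call:
move_arm --commands '[[[-4.05, 7.83, 0, 0, 0, 0.845], [-4.05, 7.83, 0, 0, 0, 0.845], [-4.05, 7.83, 0, 0, 0, 0.845], [-4.05, 7.83, 0, 0, 0, 0.845], [-4.05, 7.83, 0, 0, 0, 0.845], [-4.05, 7.83, 0, 0, 0, 0.845], [-4.05, 7.83, 0, 0, 0, 0.845], [-4.05, 7.83, 0, 0, 0, 0.845], [-4.05, 7.83, 0, 0, 0, 0.845], [-4.05, 7.83, 0, 0, 0, 0.845], [-4.05, 7.83, 0, 0, 0, 0.845]]]'

```text
time: 34.7
position: [0.4096, -0.06, 0.3246]
tool_rot: [0.979, -0.205, -0.0, -0.0]
ft_force: [-0.3, -0.6, -0.5]
grip_width: 0.0271
grip_force: 35.0
```

Call:
move_arm --commands '[[[0, 0, 1, 0, 0, 0], [0, 0, 2, 0, 0, 0], [0, 0, 2.55, 0, 0, 0], [0, 0, 2.55, 0, 0, 0], [0, 0, 2.55, 0, 0, 0], [0, 0, 2.55, 0, 0, 0]]]'

```text
time: 35.45
position: [0.4099, -0.0608, 0.2235]
tool_rot: [0.979, -0.206, 0.001, 0.0]
ft_force: [-0.1, -0.7, -1.1]
grip_width: 0.027
grip_force: 35.0
```

```bash
python3 - <<'E'
from h import *
o=np.array([.5645,-.1295]);h=-.415;out=-np.array([np.cos(h),np.sin(h)])
go((*(o+.14*out).round(4),.057,h));held();postcheck()
E
```

```text
t 35.45 grasp [ 0.4103 -0.0609  0.0595] psi -0.4149 down [ 0.0022 -0.001  -1.    ] q [-0.42  0.62  2.1  -0.    0.42  1.57] w 0.027 F [-0.1 -0.7 -1.1] gf 35.0
  -> (np.float64(0.4364), np.float64(-0.0731), 0.057, -0.415) [0.73  0.016 0.065] [ 0.    -0.002  0.   ] dpsi -0.0 q6~ 1.82
top orange 60 x max [0.0528 0.0859] y [-0.0146  0.0009  0.0166] ztop [-0.0015  0.0199]
   tips y range -0.0157 0.0181
scene orange 98 x max [0.0137 0.0904] y [-0.0163 -0.0045  0.0166] ztop [-0.0013  0.003 ]
   tips y range -0.0176 0.0195
top post? 10 [ 0.1074  0.0007 -0.0175] [ 0.5081 -0.1048  0.0772]
top post? 4 [ 0.0515  0.0024 -0.0281] [ 0.4563 -0.0839  0.0876]
scene post? 5 [ 0.043  -0.0007 -0.0257] [ 0.4498 -0.0775  0.0852]
scene post? 15 [ 0.0555  0.0014 -0.019 ] [ 0.4604 -0.0845  0.0786]
scene post? 16 [ 0.1125  0.0003 -0.0179] [ 0.513  -0.1065  0.0776]
```

Call:
move_arm --commands '[[[0, 0.01, 0.05, 0, 0, 0], [0.2, 0.01, 0.05, 0, 0, 0], [0.4, 0.01, 0.05, 0, 0, 0], [0.6, 0.01, 0.05, 0, 0, 0], [0.75, 0.01, 0.05, 0, 0, 0], [0.75, 0.01, 0.05, 0, 0, 0], [0.75, 0.01, 0.05, 0, 0, 0], [0.75, 0.01, 0.05, 0, 0, 0]]]'

```text
time: 36.65
position: [0.4365, -0.073, 0.2205]
tool_rot: [0.979, -0.206, -0.0, -0.0]
ft_force: [0.1, -0.5, 0.1]
grip_width: 0.0269
grip_force: 35.0
```

```bash
python3 - <<'E'
from h import *
go();held();postcheck()
E
```

```text
t 36.65 grasp [ 0.4364 -0.073   0.0565] psi -0.4152 down [-7.e-04  3.e-04 -1.e+00] q [-0.42  0.64  2.03  0.    0.47  1.57] w 0.0269 F [ 0.1 -0.5  0.1] gf 35.0
top orange 42 x max [0.0605 0.0867] y [-0.0146 -0.0041  0.0179] ztop [-0.0021  0.0032]
   tips y range -0.0149 0.0292
scene orange 109 x max [0.0067 0.0949] y [-0.023  -0.007   0.0262] ztop [-0.0013  0.0052]
   tips y range -0.0169 0.029
top post? 9 [ 0.078   0.0011 -0.0225] [ 0.5075 -0.1055  0.079 ]
scene post? 21 [ 0.0529  0.0012 -0.0219] [ 0.4845 -0.0954  0.0784]
scene post? 13 [ 0.084  -0.001  -0.0206] [ 0.5138 -0.106   0.0771]
```

Call:
move_arm --commands '[[[0, 0, 0, 0, 0, 0], [0, 0, 0, 0, 0, 0], [0, 0, 0, 0, 0, 0], [0, 0, 0, 0, 0, 0], [0, 0, 0, 0, 0, 0], [0, 0, 0, 0, 0, 0]]]' --claw -0.4

```text
time: 37.6
position: [0.4369, -0.0732, 0.2206]
tool_rot: [0.979, -0.206, -0.0, -0.0]
ft_force: [0.4, 0.1, 0.1]
grip_width: 0.0604
grip_force: 0.0
```

Call:
move_arm --commands '[[[0, 0, -1, 0, 0, 0], [0, 0, -2.5, 0, 0, 0], [0, 0, -3.5, 0, 0, 0], [0, 2.5, -3.5, 0, 0, 0], [0, 2.5, -3.5, 0, 0, 0], [0, 2.5, -3.5, 0, 0, 0]]]'

```text
time: 38.35
position: [0.396, -0.1664, 0.3608]
tool_rot: [0.978, -0.208, 0.0, 0.0]
ft_force: [0.1, 0.8, 0.6]
grip_width: 0.0609
grip_force: 0.0
```

```bash
python3 - <<'E'
from h import *
go();findclips()
for n in("top","scene"):
    c=cam(n);P=cloud(c);hsv=cv2.cvtColor(c["pixels"],cv2.COLOR_BGR2HSV);x,y,z=P[...,0],P[...,1],P[...,2]
    m=(x>.34)&(x<.5)&(y>-.04)&(y<.1)&(z>.012)&(z<.034);q=P[m];h=hsv[m]
    b=q[h[:,2]<70];o=q[(h[:,0]<18)&(h[:,2]>100)&(h[:,1]>120)]
    print(n,len(b),len(o),b.mean(0).round(4),o.mean(0).round(4))
    if n=="scene":
        im=np.zeros((450,780,3),np.uint8)
        for i,p in enumerate(((.47,-.12,.05),(.42,.03,.01))):
            u,v=map(int,proj(c,p));im[:,390*i:390*i+390]=cv2.resize(c["pixels"][v-45:v+45,u-39:u+39],None,fx=5,fy=5,interpolation=cv2.INTER_CUBIC)
        cv2.imwrite("pics/p3b.png",im)
E
```

```text
t 38.35 grasp [ 0.3961 -0.1665  0.1968] psi -0.4193 down [ 7.e-04 -7.e-04 -1.e+00] q [-0.66  0.34  1.95 -0.    0.85  1.33] w 0.0609 F [0.1 0.8 0.6] gf 0.0
top clip ctr 0.4117 0.0396 ext 0.1 0.048 heading 0.313 grasp [0.3779 0.0286]
  silver 2 [0.5416 0.2327 0.0017]
scene clip ctr 0.4161 0.0292 ext 0.106 0.049 heading 0.106 grasp [0.3808 0.0254]
  silver 21 [0.5476 0.2357 0.0043]
top 0 147 [nan nan nan] [0.4138 0.0395 0.0226]
scene 55 97 [0.4033 0.0263 0.0226] [0.4331 0.0421 0.024 ]h.py:51: RuntimeWarning: Mean of empty slice.
  if (org.mean(0)-blk.mean(0))[:2]@d<0:d=-d
  ret = um.true_divide(
<stdin>:7: RuntimeWarning: Mean of empty slice.
```

View pics/p3b.png

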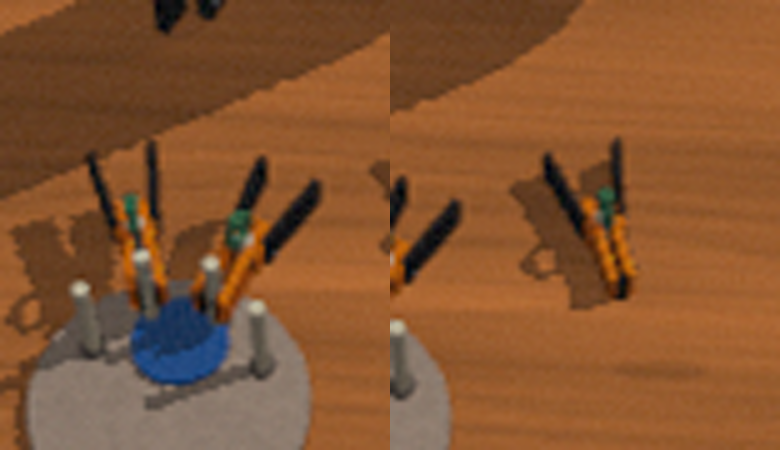

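```bash
python3 - <<'E'
from h import *
go((.3825,.0277,.1968,.3),(.3825,.0277,.06,.3))
E
```

```text
t 38.55 grasp [ 0.3965 -0.1637  0.1963] psi -0.4144 down [-6.e-04  9.e-04 -1.e+00] q [-0.65  0.34  1.95  0.    0.85  1.33] w 0.0608 F [ 0.5  0.  -0.7] gf 0.0
  -> (0.3825, 0.0277, 0.1968, 0.3) [-2.25  -4.242 -0.007] [-0.001  0.001 -0.714] dpsi 0.714 q6~ 1.34
  -> (0.3825, 0.0277, 0.06, 0.3) [-2.247 -4.24   3.413] [-0.001  0.001 -0.714] dpsi 0.714 q6~ 1.34
```

Call:
move_arm --commands '[[[-2.25, -4.24, 0, 0, 0, -0.714], [-2.25, -4.24, 0, 0, 0, -0.714], [-2.25, -4.24, 0, 0, 0, -0.714], [-2.25, -4.24, 0, 0, 0, -0.714], [-2.25, -4.24, 0, 0, 0, -0.714], [-2.25, -4.24, 0, 0, 0, -0.714], [-2.25, -4.24, 3.4, 0, 0, -0.714], [-2.25, -4.24, 3.4, 0, 0, -0.714], [-2.25, -4.24, 3.4, 0, 0, -0.714], [-2.25, -4.24, 3.4, 0, 0, -0.714], [-2.25, -4.24, 3.4, 0, 0, -0.714]]]'

```text
time: 39.92
position: [0.3833, 0.0265, 0.2267]
tool_rot: [0.989, 0.148, 0.002, 0.001]
ft_force: [-0.2, -0.4, 0.4]
grip_width: 0.0609
grip_force: 0.0
```

```bash
python3 - <<'E'
from h import *
go((.3825,.0277,.0235,.3))
E
```

```text
t 39.92 grasp [0.3841 0.0263 0.0627] psi 0.298 down [ 0.0051 -0.0011 -1.    ] q [-0.22  0.61  2.17  0.    0.35  1.05] w 0.0609 F [-0.2 -0.4  0.4] gf 0.0
  -> (0.3825, 0.0277, 0.0235, 0.3) [-0.014 -0.038  0.979] [ 0.003 -0.005 -0.002] dpsi 0.002 q6~ 1.34
```

Call:
move_arm --commands '[[[0, 0, 0.5, 0, 0, 0], [0, 0, 0.93, 0, 0, 0], [0, 0, 0.93, 0, 0, 0], [0, 0, 0.93, 0, 0, 0], [0, 0, 0.93, 0, 0, 0]]]'

```text
time: 40.55
position: [0.3829, 0.0268, 0.1885]
tool_rot: [0.989, 0.149, 0.001, 0.0]
ft_force: [-0.1, -0.0, 0.3]
grip_width: 0.061
grip_force: 0.0
```

Call:
move_arm --commands '[[[0, 0, 0, 0, 0, 0], [0, 0, 0, 0, 0, 0], [0, 0, 0, 0, 0, 0], [0, 0, 0, 0, 0, 0], [0, 0, 0, 0, 0, 0], [0, 0, 0, 0, 0, 0]]]' --claw 1 --squeeze 35

```text
time: 41.3
position: [0.3822, 0.0269, 0.1876]
tool_rot: [0.989, 0.149, -0.0, -0.0]
ft_force: [-1.2, 0.1, 6.1]
grip_width: 0.0272
grip_force: 34.9
```

Call:
move_arm --commands '[[[0, 0, -1, 0, 0, 0], [0, 0, -2, 0, 0, 0], [0, 0, -3.4, 0, 0, 0], [0, 0, -3.4, 0, 0, 0], [0, 0, -3.4, 0, 0, 0], [0, 0, -3.4, 0, 0, 0]]]'

```text
time: 42.05
position: [0.382, 0.0269, 0.322]
tool_rot: [0.989, 0.149, -0.002, -0.001]
ft_force: [0.2, 0.0, -0.6]
grip_width: 0.0273
grip_force: 34.9
```

```bash
python3 - <<'E'
from h import *
held()
o=np.array([.5645,-.1295]);h=-1.113;out=-np.array([np.cos(h),np.sin(h)])
go((*(o+.17*out).round(4),.16,h),(*(o+.17*out).round(4),.055,h))
E
```

```text
top orange 71 x max [0.0431 0.0834] y [-0.0182  0.0046  0.0126] ztop [0.0001 0.0135]
   tips y range -0.0202 0.0134
scene orange 136 x max [0.01   0.0887] y [-0.0207 -0.002   0.0159] ztop [0.0007 0.0053]
   tips y range -0.0191 0.0172
t 42.15 grasp [0.3817 0.027  0.158 ] psi 0.2987 down [-3.7e-03  8.0e-04 -1.0e+00] q [-0.22  0.37  2.1   0.    0.68  1.05] w 0.0273 F [-0.1  0.4 -0.6] gf 34.9
  -> (np.float64(0.4894), np.float64(0.023), 0.16, -1.113) [ 2.531  0.879 -0.059] [1.000e-03 4.000e-03 1.412e+00] dpsi -1.412 q6~ 2.73
  -> (np.float64(0.4894), np.float64(0.023), 0.055, -1.113) [2.54  0.884 2.566] [1.000e-03 4.000e-03 1.412e+00] dpsi -1.412 q6~ 2.73
```

Call:
move_arm --commands '[[[2.54, 0.88, 0, 0, 0, 1.412], [2.54, 0.88, 0, 0, 0, 1.412], [2.54, 0.88, 0, 0, 0, 1.412], [2.54, 0.88, 0, 0, 0, 1.412], [2.54, 0.88, 0, 0, 0, 1.412], [2.54, 0.88, 0, 0, 0, 1.412], [2.54, 0.88, 0, 0, 0, 1.412], [2.54, 0.88, 0, 0, 0, 1.412], [2.54, 0.88, 0, 0, 0, 1.412], [2.54, 0.88, 0, 0, 0, 1.412], [2.54, 0.88, 0, 0, 0, 1.412], [2.54, 0.88, 0, 0, 0, 1.412]]]'

```text
time: 43.65
position: [0.4901, 0.0231, 0.3233]
tool_rot: [0.849, -0.528, -0.0, -0.0]
ft_force: [0.6, 0.8, -0.5]
grip_width: 0.0273
grip_force: 34.9
```

Call:
move_arm --commands '[[[0, 0, 1, 0, 0, 0], [0, 0, 2, 0, 0, 0], [0, 0, 2.55, 0, 0, 0], [0, 0, 2.55, 0, 0, 0], [0, 0, 2.55, 0, 0, 0], [0, 0, 2.55, 0, 0, 0]]]'

```text
time: 44.4
position: [0.4905, 0.023, 0.2225]
tool_rot: [0.849, -0.528, 0.001, -0.0]
ft_force: [0.7, -0.5, -0.7]
grip_width: 0.0273
grip_force: 34.9
```

```bash
python3 - <<'E'
from h import *
o=np.array([.5645,-.1295]);h=-1.113;out=-np.array([np.cos(h),np.sin(h)])
go((*(o+.139*out).round(4),.056,h));held();postcheck()
E
```

```text
t 44.4 grasp [0.4909 0.023  0.0585] psi -1.1131 down [ 2.5e-03 -4.0e-04 -1.0e+00] q [-0.18  0.66  1.91  0.    0.57  2.5 ] w 0.0273 F [ 0.7 -0.5 -0.7] gf 34.9
  -> (np.float64(0.5031), np.float64(-0.0048), 0.056, -1.113) [0.763 0.025 0.063] [-0.002 -0.002 -0.   ] dpsi 0.0 q6~ 2.67
scene orange 174 x max [0.0277 0.0864] y [-0.0185 -0.0046  0.0133] ztop [-0.001   0.0063]
   tips y range -0.0205 0.0206
top post? 9 [ 0.1088  0.0021 -0.0195] [ 0.5368 -0.0756  0.078 ]
scene post? 9 [ 0.0426 -0.0002 -0.0272] [ 0.5097 -0.0152  0.0856]
scene post? 5 [ 0.0502 -0.001  -0.0112] [ 0.5138 -0.0216  0.0696]
scene post? 17 [ 0.1119 -0.0017 -0.0192] [ 0.5417 -0.0767  0.0777]
```

Call:
move_arm --commands '[[[0, 0.01, 0.05, 0, 0, 0], [0.2, 0.01, 0.05, 0, 0, 0], [0.4, 0.01, 0.05, 0, 0, 0], [0.6, 0.01, 0.05, 0, 0, 0], [0.8, 0.01, 0.05, 0, 0, 0], [0.8, 0.01, 0.05, 0, 0, 0], [0.8, 0.01, 0.05, 0, 0, 0], [0.8, 0.01, 0.05, 0, 0, 0]]]'

```text
time: 45.6
position: [0.5036, -0.0056, 0.2193]
tool_rot: [0.849, -0.528, -0.0, 0.0]
ft_force: [-0.9, 0.3, -0.3]
grip_width: 0.0271
grip_force: 34.9
```

```bash
python3 - <<'E'
from h import *
go();held();postcheck()
E
```

```text
t 45.6 grasp [ 0.5035 -0.0055  0.0553] psi -1.1129 down [-5.e-04  1.e-04 -1.e+00] q [-0.23  0.68  1.88  0.    0.59  2.45] w 0.0271 F [-0.9  0.3 -0.3] gf 34.9
scene orange 182 x max [0.0227 0.0941] y [-0.0239 -0.0083  0.0261] ztop [-0.0014  0.0185]
   tips y range -0.0197 0.0298
scene post? 8 [ 0.0504 -0.0003 -0.0312] [ 0.5262 -0.0506  0.0866]
scene post? 13 [ 0.0814 -0.0024 -0.0233] [ 0.5417 -0.0775  0.0786]
scene post? 9 [ 0.0492 -0.0013 -0.0129] [ 0.5266 -0.0491  0.0683]
```

Call:
move_arm --commands '[[[0.03, 0, 0, 0, 0, 0], [0.03, 0, 0, 0, 0, 0], [0.03, 0, 0, 0, 0, 0]]]'

```text
time: 46.18
position: [0.5044, -0.0069, 0.2194]
tool_rot: [0.849, -0.528, 0.0, -0.0]
ft_force: [0.6, -0.6, -0.3]
grip_width: 0.0272
grip_force: 34.9
```

Call:
move_arm --commands '[[[0, 0, 0, 0, 0, 0], [0, 0, 0, 0, 0, 0], [0, 0, 0, 0, 0, 0], [0, 0, 0, 0, 0, 0], [0, 0, 0, 0, 0, 0], [0, 0, 0, 0, 0, 0]]]' --claw -0.4

```text
time: 46.92
position: [0.5044, -0.0069, 0.2194]
tool_rot: [0.849, -0.528, 0.0, -0.0]
ft_force: [0.1, 0.3, -0.6]
grip_width: 0.0606
grip_force: 0.0
```

Call:
move_arm --commands '[[[0, 0, -1, 0, 0, 0], [0, 0, -2.5, 0, 0, 0], [0, 0, -4.5, 0, 0, 0], [-1, 0, -6, 0, 0, 0], [-4, 0, -6, 0, 0, 0], [-4, 0, -6, 0, 0, 0], [-4, 0, -6, 0, 0, 0]]]'

```text
time: 47.8
position: [0.4312, 0.1392, 0.4601]
tool_rot: [0.85, -0.526, -0.0, -0.0]
ft_force: [-0.1, 0.2, -1.2]
grip_width: 0.0606
grip_force: 0.0
```

```bash
python3 - <<'E'
from h import *
t=cam("top");s=cam("scene");im=np.zeros((450,780,3),np.uint8)
for i,c in enumerate((s,t)):
    u,v=map(int,proj(c,(.49,-.1,.05)));im[:,390*i:390*i+390]=cv2.resize(c["pixels"][v-45:v+45,u-39:u+39],None,fx=5,fy=5,interpolation=cv2.INTER_CUBIC)
    P=cloud(c);hsv=cv2.cvtColor(c["pixels"],cv2.COLOR_BGR2HSV)
    for k in (-.283,.415,1.113):
        h=-k;d=np.array([np.cos(h),np.sin(h)]);o=np.array([.5645,-.1295]);L=(P[...,:2]-o);a=L@d;b=L@[-d[1],d[0]]
        m=(a<-.03)&(a>-.17)&(abs(b)<.032)&(P[...,2]>.025)&(P[...,2]<.068);q=P[m];al=a[m];hs=hsv[m]
        og=(hs[:,0]<18)&(hs[:,1]>120)&(hs[:,2]>80);bk=hs[:,2]<60
        gr=m0=(a<-.05)&(a>-.15)&(abs(b)<.032)&(P[...,2]>.062)&(P[...,2]<.1)&(hsv[...,0]>40)&(hsv[...,0]<90)&(hsv[...,1]>60)
        print(round(h,3),"orange r",(-np.percentile(al[og],[2,98])).round(4),"z95",np.percentile(q[og][:,2],[50,90]).round(4),"blk",bk.sum(),(-np.percentile(al[bk],[2,98])).round(4) if bk.sum() else "","z",np.percentile(q[bk][:,2],[50,90]).round(4) if bk.sum() else "", "ring",gr.sum(),P[gr][:,2].max() if gr.sum() else "")
cv2.imwrite("pics/p4b.png",im)
h=np.array([.545,-.350]);go((.624,-.3165,.31,None))
P=cloud(t);hsv=cv2.cvtColor(t["pixels"],cv2.COLOR_BGR2HSV);m=(P[...,2]>.235)&(P[...,2]<.26)&(hsv[...,1]>150)&(P[...,1]<-.2)&(P[...,0]>.5);print("handle",P[m].mean(0))
E
```

```text
0.283 orange r [0.1499 0.0463] z95 [0.0571 0.0607] blk 53 [0.1493 0.0406] z [0.0559 0.0602] ring 10 0.09039393544675182
-0.415 orange r [0.152  0.0447] z95 [0.0533 0.058 ] blk 106 [0.1474 0.041 ] z [0.0532 0.059 ] ring 20 0.09157673295502966
-1.113 orange r [0.1535 0.0443] z95 [0.0532 0.0579] blk 144 [0.1495 0.0503] z [0.0499 0.058 ] ring 20 0.08792368285826634
0.283 orange r [0.1566 0.0591] z95 [0.0545 0.0593] blk 3 [0.1437 0.1342] z [0.0545 0.055 ] ring 0 
-0.415 orange r [0.1549 0.0506] z95 [0.0532 0.0578] blk 0  z  ring 0 
-1.113 orange r [0.1525 0.0546] z95 [0.0535 0.0579] blk 0  z  ring 0 
t 47.9 grasp [0.4332 0.1374 0.2956] psi -1.1106 down [ 8.e-04 -3.e-04 -1.e+00] q [ 0.06  0.22  1.77 -0.    1.15  2.74] w 0.0608 F [ 1.  -0.6  0.3] gf 0.0
  -> (0.624, -0.3165, 0.31, None) [12.288  0.763 -0.353] [-0.001 -0.001  0.   ] dpsi 0 q6~ 2.21
handle [ 0.6165104  -0.31659075  0.24413038]
```

View pics/p4b.png

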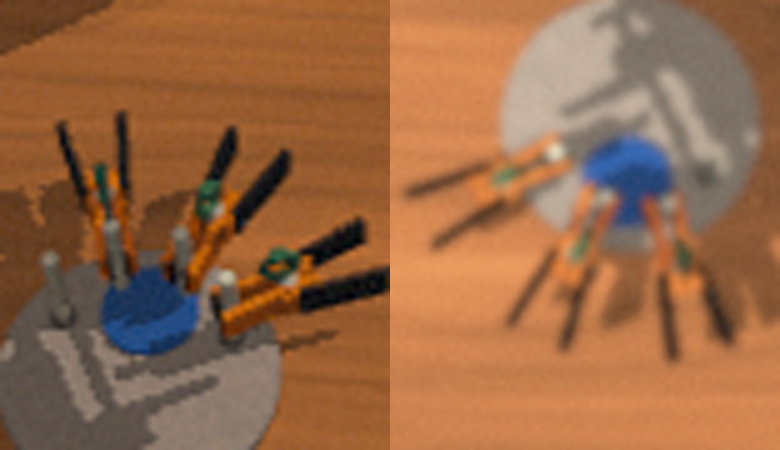

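```bash
cat >> h.py <<'E'
def disc():
    for n in("top","scene"):
        c=cam(n);hsv=cv2.cvtColor(c["pixels"],cv2.COLOR_BGR2HSV)
        u0,v0=map(int,proj(c,(.525,-.127,.01)));m=np.zeros(hsv.shape[:2],np.uint8);m[v0-30:v0+30,u0-30:u0+30]=1
        m=cv2.inRange(hsv,(100,120,50),(125,255,255))*m
        cs=max(cv2.findContours(m,cv2.RETR_EXTERNAL,cv2.CHAIN_APPROX_NONE)[0],key=cv2.contourArea)[:,0]
        h=cv2.convexHull(cs)[:,0]
        p=np.array([ray(c,u,v,.0105)[:2] for u,v in h]);A=np.c_[2*p,np.ones(len(p))];x=np.linalg.lstsq(A,(p**2).sum(1),rcond=None)[0]
        print(n,"disc",x[:2].round(4),"r",np.sqrt(x[2]+x[:2]@x[:2]).round(4))
E
python3 - <<'E'
from h import *
disc()
go((.621,-.3165,.30,.40),(.621,-.3165,.226,.40))
E
```

```text
top disc [ 0.5252 -0.1285] r 0.0259
scene disc [ 0.5249 -0.1301] r 0.0285
t 48.0 grasp [0.4342 0.136  0.2952] psi -1.1135 down [ 2.e-04 -6.e-04 -1.e+00] q [ 0.06  0.22  1.77 -0.    1.15  2.74] w 0.0608 F [ 0.2 -1.1  0.2] gf 0.0
  -> (0.621, -0.3165, 0.3, 0.4) [12.214  0.804 -0.113] [ 0.    -0.    -1.514] dpsi 1.514 q6~ 0.7
  -> (0.621, -0.3165, 0.226, 0.4) [12.213  0.804  1.737] [ 0.    -0.    -1.514] dpsi 1.514 q6~ 0.7
```

Call:
move_arm --commands '[[[12.21, 0.8, -0.4, 0, 0, -1.514], [12.21, 0.8, -0.4, 0, 0, -1.514], [12.21, 0.8, -0.4, 0, 0, -1.514], [12.21, 0.8, -0.4, 0, 0, -1.514], [12.21, 0.8, -0.4, 0, 0, -1.514], [12.21, 0.8, -0.4, 0, 0, -1.514], [12.21, 0.8, -0.4, 0, 0, -1.514], [12.21, 0.8, -0.4, 0, 0, -1.514], [12.21, 0.8, -0.4, 0, 0, -1.514], [12.21, 0.8, -0.4, 0, 0, -1.514], [12.21, 0.8, -0.4, 0, 0, -1.514], [12.21, 0.8, -0.4, 0, 0, -1.514]]]'

```text
time: 49.5
position: [0.6205, -0.3149, 0.4754]
tool_rot: [0.98, 0.199, -0.0, -0.0]
ft_force: [-0.3, 0.6, 0.5]
grip_width: 0.0608
grip_force: 0.0
```

```bash
python3 - <<'E'
from h import *
go((.621,-.3165,.226,.40))
E
```

```text
t 49.5 grasp [ 0.6204 -0.3148  0.3114] psi 0.4008 down [-3.e-04  3.e-04 -1.e+00] q [-0.63  0.57  1.15  0.    1.42  0.54] w 0.0608 F [-0.3  0.6  0.5] gf 0.0
  -> (0.621, -0.3165, 0.226, 0.4) [-0.003  0.043  2.136] [-0.     0.     0.001] dpsi -0.001 q6~ 0.7
```

Call:
move_arm --commands '[[[0, 0.02, 1, 0, 0, 0], [0, 0.02, 2.13, 0, 0, 0], [0, 0.02, 2.13, 0, 0, 0], [0, 0.02, 2.13, 0, 0, 0]]]'

```text
time: 50.0
position: [0.6217, -0.3162, 0.3921]
tool_rot: [0.98, 0.199, 0.001, 0.001]
ft_force: [0.5, -0.2, 0.6]
grip_width: 0.0609
grip_force: 0.0
```

Call:
move_arm --commands '[[[0, 0, 0, 0, 0, 0], [0, 0, 0, 0, 0, 0], [0, 0, 0, 0, 0, 0], [0, 0, 0, 0, 0, 0], [0, 0, 0, 0, 0, 0], [0, 0, 0, 0, 0, 0], [0, 0, 0, 0, 0, 0]]]' --claw 1 --squeeze 20

```text
time: 50.88
position: [0.6212, -0.3167, 0.3903]
tool_rot: [0.98, 0.199, 0.0, 0.001]
ft_force: [1.1, -1.8, -0.4]
grip_width: 0.0193
grip_force: 20.0
```

```bash
python3 - <<'E'
from h import *
H=np.array([.545,-.350])
go(*[(*(H+.085*np.array([np.sin(a),np.cos(a)])).round(4),.226,round(.4+1.17-a,3)) for a in np.arange(1.17,-.2,-.14)])
E
```

```text
t 50.88 grasp [ 0.6213 -0.3169  0.2263] psi 0.4008 down [ 8.0e-04 -1.1e-03 -1.0e+00] q [-0.63  0.64  1.25 -0.    1.25  0.54] w 0.0193 F [ 1.1 -1.8 -0.4] gf 20.0
  -> (np.float64(0.6233), np.float64(-0.3168), 0.226, np.float64(0.4)) [0.048 0.022 0.007] [ 0.001 -0.     0.001] dpsi -0.001 q6~ 0.7
  -> (np.float64(0.6179), np.float64(-0.3062), 0.226, np.float64(0.54)) [ 0.027 -0.275  0.006] [ 0.001 -0.    -0.139] dpsi 0.139 q6~ 0.57
  -> (np.float64(0.6111), np.float64(-0.2965), 0.226, np.float64(0.68)) [-0.035 -0.565  0.006] [ 0.001 -0.    -0.279] dpsi 0.279 q6~ 0.44
  -> (np.float64(0.6029), np.float64(-0.2878), 0.226, np.float64(0.82)) [-0.139 -0.845  0.006] [ 0.001 -0.    -0.419] dpsi 0.419 q6~ 0.31
  -> (np.float64(0.5937), np.float64(-0.2803), 0.226, np.float64(0.96)) [-0.278 -1.107  0.005] [ 0.001  0.    -0.559] dpsi 0.559 q6~ 0.17
  -> (np.float64(0.5835), np.float64(-0.2742), 0.226, np.float64(1.1)) [-0.453 -1.347  0.005] [ 0.001  0.    -0.699] dpsi 0.699 q6~ 0.03
  -> (np.float64(0.5725), np.float64(-0.2696), 0.226, np.float64(1.24)) [-0.661 -1.56   0.005] [ 0.001  0.    -0.839] dpsi 0.839 q6~ -0.11
  -> (np.float64(0.5611), np.float64(-0.2665), 0.226, np.float64(1.38)) [-0.894 -1.743  0.004] [ 0.001  0.    -0.979] dpsi 0.979 q6~ -0.25
  -> (np.float64(0.5492), np.float64(-0.2651), 0.226, np.float64(1.52)) [-1.154 -1.891  0.004] [ 1.000e-03  0.000e+00 -1.119e+00] dpsi 1.119 q6~ -0.4
  -> (np.float64(0.5374), np.float64(-0.2653), 0.226, np.float64(1.66)) [-1.427 -2.002  0.004] [ 1.000e-03  1.000e-03 -1.259e+00] dpsi 1.259 q6~ -0.55
```

Call:
move_arm --commands '[[[0, -0.15, 0, 0, 0, -0.07], [-0.01, -0.29, 0, 0, 0, -0.14], [-0.07, -0.58, 0, 0, 0, -0.28], [-0.17, -0.86, 0, 0, 0, -0.42], [-0.31, -1.12, 0, 0, 0, -0.56], [-0.48, -1.36, 0, 0, 0, -0.7], [-0.69, -1.57, 0, 0, 0, -0.84], [-0.92, -1.75, 0, 0, 0, -0.98], [-1.18, -1.9, 0, 0, 0, -1.12], [-1.18, -1.9, 0, 0, 0, -1.12], [-1.18, -1.9, 0, 0, 0, -1.12], [-1.18, -1.9, 0, 0, 0, -1.12]]]'

```text
time: 52.38
position: [0.5476, -0.2651, 0.3902]
tool_rot: [0.725, 0.689, -0.001, -0.0]
ft_force: [-4.3, -3.2, 1.4]
grip_width: 0.0192
grip_force: 20.0
```

```bash
cat >> h.py <<'E'
def lamp():
    from scipy.optimize import least_squares
    for n in("top","scene"):
        c=cam(n);P=cloud(c);m=(P[...,2]>.180)&(P[...,2]<.196)&(P[...,1]>-.235)&(P[...,1]<-.04)&(P[...,0]>.42)&(P[...,0]<.68)
        m=cv2.morphologyEx(m.astype(np.uint8),cv2.MORPH_OPEN,np.ones((3,3)))
        cs=max(cv2.findContours(m,cv2.RETR_EXTERNAL,cv2.CHAIN_APPROX_NONE)[0],key=cv2.contourArea)[:,0]
        p=np.array([ray(c,u,v,.188)[:2] for u,v in cs]);x0=P[m>0][:,:2].mean(0)
        o=least_squares(lambda x:np.hypot(*(p-x[:2]).T)-x[2],[*x0,.06],loss="soft_l1",f_scale=.001).x
        print(n,"lamp",o.round(4),len(p))
E
python3 - <<'E'
from h import *
lamp();go()
E
```

```text
top lamp [ 0.5517 -0.1223  0.0558] 196
scene lamp [ 0.5592 -0.1232  0.0564] 199
t 52.48 grasp [ 0.5475 -0.2652  0.2262] psi 1.5202 down [-1.5e-03 -5.0e-04 -1.0e+00] q [-0.63  0.52  1.49 -0.    1.13 -0.58] w 0.0193 F [-4.2 -3.3  1.2] gf 20.0
```

Call:
move_arm --commands '[[[0, -0.1, 0, 0, 0, -0.05], [-0.01, -0.2, 0, 0, 0, -0.1], [-0.02, -0.28, 0, 0, 0, -0.13], [-0.02, -0.28, 0, 0, 0, -0.13], [-0.02, -0.28, 0, 0, 0, -0.13], [-0.02, -0.28, 0, 0, 0, -0.13]]]'

```text
time: 53.22
position: [0.5369, -0.265, 0.3902]
tool_rot: [0.678, 0.735, 0.0, 0.0]
ft_force: [-0.6, -2.4, 0.9]
grip_width: 0.0197
grip_force: 20.0
```

```bash
python3 - <<'E'
from h import *
lamp();go()
E
```

```text
top lamp [ 0.5241 -0.1206  0.0547] 205
scene lamp [ 0.5318 -0.1225  0.0571] 193
t 53.33 grasp [ 0.5369 -0.265   0.2262] psi 1.6508 down [ 4.e-04 -0.e+00 -1.e+00] q [-0.65  0.51  1.52  0.    1.12 -0.73] w 0.0195 F [-0.3 -1.2  1.5] gf 20.0
```

Call:
move_arm --commands '[[[0, -0.03, 0, 0, 0, 0], [0, -0.03, 0, 0, 0, 0], [0, -0.03, 0, 0, 0, 0], [0, -0.03, 0, 0, 0, 0]]]'

```text
time: 53.82
position: [0.5358, -0.2651, 0.3902]
tool_rot: [0.678, 0.735, 0.0, 0.0]
ft_force: [3.7, -0.6, -0.0]
grip_width: 0.0196
grip_force: 20.0
```

Call:
move_arm --commands '[[[0, 0, 0, 0, 0, 0], [0, 0, 0, 0, 0, 0], [0, 0, 0, 0, 0, 0], [0, 0, 0, 0, 0, 0], [0, 0, -1, 0, 0, 0], [0, 0, -2, 0, 0, 0], [0, 0, -3, 0, 0, 0], [0, 0, -3, 0, 0, 0]]]' --claw -0.4

```text
time: 54.82
position: [0.5359, -0.2654, 0.5142]
tool_rot: [0.678, 0.735, 0.0, 0.004]
ft_force: [0.8, 0.4, -0.4]
grip_width: 0.061
grip_force: 0.0
```

```bash
python3 - <<'E'
from h import *
lamp()
for n in("top","scene"):
    c=cam(n);P=cloud(c);x,y,z=P[...,0],P[...,1],P[...,2];hsv=cv2.cvtColor(c["pixels"],cv2.COLOR_BGR2HSV)
    reg=(abs(x-.703)<.05)&(abs(y-.04)<.05)
    m=reg&(z>.074);r=cv2.minAreaRect(P[m][:,:2].astype(np.float32));print(n,"bar",m.sum(),r)
    for nm,mm in(("red",reg&((hsv[...,0]<6)|(hsv[...,0]>172))&(hsv[...,1]>100)),("white on bar",reg&(z>.075)&(hsv[...,2]>110)&(hsv[...,1]<80))):
        if mm.sum(): print("  ",nm,mm.sum(),P[mm].mean(0).round(4))
    if n=="scene":
        u,v=map(int,proj(c,(.705,.04,.06)));a=cv2.resize(c["pixels"][v-22:v+22,u-26:u+26],None,fx=10,fy=10,interpolation=cv2.INTER_CUBIC);cv2.imwrite("pics/timer.png",a)
go((.7035,.0395,.14,0))
E
```

```text
top lamp [ 0.523  -0.1217  0.0557] 191
scene lamp [ 0.5295 -0.1228  0.0566] 141
top bar 61 ((0.7015047669410706, 0.04023519158363342), (0.013769094832241535, 0.041231781244277954), 70.84484100341797)
   white on bar 3 [0.6907 0.0425 0.0849]
scene bar 82 ((0.7046170830726624, 0.03948911279439926), (0.013324501924216747, 0.042319972068071365), 71.87642669677734)
   red 4 [0.6898 0.0618 0.0483]
   white on bar 6 [0.6909 0.0442 0.0865]
t 55.02 grasp [ 0.5347 -0.2646  0.3445] psi 1.6508 down [-0.0028  0.002  -1.    ] q [-0.65  0.39  1.37 -0.    1.38 -0.73] w 0.0605 F [0.4 0.7 0.3] gf 0.0
  -> (0.7035, 0.0395, 0.14, 0) [7.239 4.817 5.117] [-0.    -0.004 -1.491] dpsi 1.491 q6~ -1.51
```

View pics/timer.png

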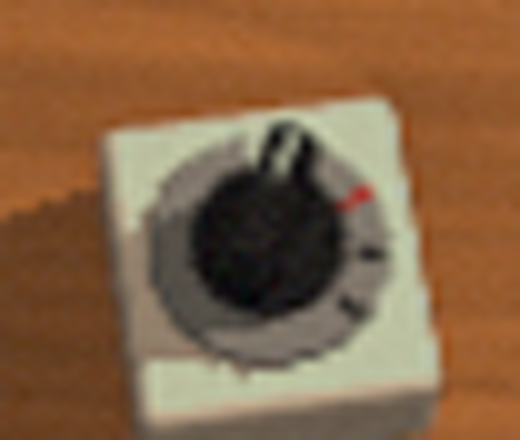

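```bash
python3 - <<'E'
from h import *
go((.703,.040,.3445,-.32),(.703,.040,.14,-.32))
E
```

```text
t 55.02 grasp [ 0.5347 -0.2646  0.3445] psi 1.6508 down [-0.0028  0.002  -1.    ] q [-0.65  0.39  1.37 -0.    1.38 -0.73] w 0.0605 F [0.4 0.7 0.3] gf 0.0
  -> (0.703, 0.04, 0.3445, -0.32) [7.264e+00 4.792e+00 4.000e-03] [-1.000e-03 -4.000e-03 -1.171e+00] dpsi 1.171 q6~ -1.19
  -> (0.703, 0.04, 0.14, -0.32) [7.252 4.805 5.117] [-1.000e-03 -4.000e-03 -1.171e+00] dpsi 1.171 q6~ -1.19
```

Call:
move_arm --commands '[[[7.25, 4.79, 0, 0, 0, -1.171], [7.25, 4.79, 0, 0, 0, -1.171], [7.25, 4.79, 0, 0, 0, -1.171], [7.25, 4.79, 0, 0, 0, -1.171], [7.25, 4.79, 0, 0, 0, -1.171], [7.25, 4.79, 0, 0, 0, -1.171], [7.25, 4.79, 0, 0, 0, -1.171], [7.25, 4.79, 0, 0, 0, -1.171], [7.25, 4.8, 5.1, 0, 0, -1.171], [7.25, 4.8, 5.1, 0, 0, -1.171], [7.25, 4.8, 5.1, 0, 0, -1.171], [7.25, 4.8, 5.1, 0, 0, -1.171]]]'

```text
time: 56.52
position: [0.7016, 0.0386, 0.3005]
tool_rot: [0.16, 0.987, -0.0, -0.006]
ft_force: [-0.2, -0.7, 0.9]
grip_width: 0.0606
grip_force: 0.0
```

```bash
python3 - <<'E'
from h import *
go((.703,.040,.077,-.32))
E
```

```text
t 56.52 grasp [0.6997 0.0388 0.1365] psi 2.8199 down [-0.0114  0.0012 -0.9999] q [-0.1   0.75  1.3  -0.    1.1  -1.35] w 0.0606 F [-0.2 -0.7  0.9] gf 0.0
  -> (0.703, 0.04, 0.077, -0.32) [-0.039  0.048  1.487] [-0.003 -0.011 -0.002] dpsi 0.002 q6~ -1.19
```

Call:
move_arm --commands '[[[0, 0, 0, 0, 0, 0], [0, 0, 0.8, 0, 0, 0], [0, 0, 1.55, 0, 0, 0], [0, 0, 1.55, 0, 0, 0], [0, 0, 1.55, 0, 0, 0]]]'

```text
time: 57.15
position: [0.7051, 0.0391, 0.2474]
tool_rot: [0.159, 0.987, 0.0, 0.003]
ft_force: [0.1, -0.7, 0.6]
grip_width: 0.0606
grip_force: 0.0
```

Call:
move_arm --commands '[[[0, 0, 0, 0, 0, 0], [0, 0, 0, 0, 0, 0], [0, 0, 0, 0, 0, 0], [0, 0, 0, 0, 0, 0], [0, 0, 0, 0, 0, 0], [0, 0, 0, 0, 0, 0], [0, 0, 0, 0, 0, 0], [0, 0, 0, 0, 0, 0]]]' --claw 1 --squeeze 15

```text
time: 58.15
position: [0.7038, 0.0398, 0.2441]
tool_rot: [0.159, 0.987, 0.001, 0.0]
ft_force: [0.7, 2.8, -1.0]
grip_width: 0.0138
grip_force: 15.0
```

```bash
python3 - <<'E'
from h import *
go((.703,.040,.077,-.32));print(get_obs()["moment"])
E
```

```text
t 58.15 grasp [0.7039 0.0399 0.0801] psi 2.8217 down [ 5.e-04  1.e-03 -1.e+00] q [-0.1   0.82  1.33  0.    1.   -1.35] w 0.0138 F [ 0.7  2.8 -1. ] gf 15.0
  -> (0.703, 0.04, 0.077, -0.32) [ 0.021 -0.002  0.076] [0.001 0.    0.   ] dpsi -0.0 q6~ -1.19
[ 0.67901201 -0.33258377 -0.02787072]
```

Call:
move_arm --commands '[[[0, 0, 0, 0, 0, -0.1], [0, 0, 0, 0, 0, -0.2], [0, 0, 0, 0, 0, -0.3], [0, 0, 0, 0, 0, -0.4], [0, 0, 0, 0, 0, -0.45], [0, 0, 0, 0, 0, -0.45], [0, 0, 0, 0, 0, -0.45]]]'

```text
time: 59.02
position: [0.7038, 0.0394, 0.2441]
tool_rot: [-0.065, 0.998, 0.0, 0.0]
ft_force: [1.8, 3.0, -1.1]
grip_width: 0.0142
grip_force: 15.0
```

```bash
python3 - <<'E'
from h import *
go();print(get_obs()["moment"])
E
```

```text
t 59.02 grasp [0.7039 0.0394 0.0801] psi -3.012 down [ 3.e-04  2.e-04 -1.e+00] q [-0.1   0.82  1.33  0.    1.   -1.8 ] w 0.0142 F [ 1.8  3.  -1.1] gf 15.0
[ 0.63686929 -0.41399228  0.00743872]
```

Call:
move_arm --commands '[[[0, 0, 0, 0, 0, -0.03], [0, 0, 0, 0, 0, -0.06], [0, 0, 0, 0, 0, -0.09], [0, 0, 0, 0, 0, -0.1], [0, 0, 0, 0, 0, -0.1]]]'

```text
time: 59.65
position: [0.7037, 0.0393, 0.2441]
tool_rot: [-0.115, 0.993, 0.0, 0.0]
ft_force: [1.9, 2.9, -2.2]
grip_width: 0.0142
grip_force: 15.0
```

```bash
python3 - <<'E'
from h import *
go();print(get_obs()["moment"])
E
```

```text
t 59.65 grasp [0.7037 0.0393 0.0801] psi -2.9119 down [ 1.e-04  4.e-04 -1.e+00] q [-0.1   0.82  1.33  0.    1.   -1.9 ] w 0.0142 F [ 1.9  2.9 -2.2] gf 15.0
[ 0.68868243 -0.42914627 -0.34889058]
```

Call:
move_arm --commands '[[[0, 0, 0, 0, 0, 0.02], [0, 0, 0, 0, 0, 0.02]]]'

```text
time: 59.9
position: [0.7037, 0.0394, 0.2441]
tool_rot: [-0.105, 0.994, 0.0, 0.0]
ft_force: [1.7, 3.8, -2.9]
grip_width: 0.0138
grip_force: 15.0
```

```bash
python3 - <<'E'
from h import *
go();print(get_obs()["moment"])
E
```

```text
t 59.9 grasp [0.7037 0.0394 0.0801] psi -2.9312 down [ 1.e-04  0.e+00 -1.e+00] q [-0.1   0.82  1.33  0.    1.   -1.88] w 0.0138 F [ 1.7  3.8 -2.9] gf 15.0
[ 0.70165527 -0.42179085 -0.21032206]
```

Call:
move_arm --commands '[[[0, 0, 0, 0, 0, 0.02], [0, 0, 0, 0, 0, 0.02]]]'

```text
time: 60.15
position: [0.7037, 0.0394, 0.2441]
tool_rot: [-0.095, 0.995, -0.0, -0.0]
ft_force: [2.0, 3.2, -2.5]
grip_width: 0.0141
grip_force: 15.0
```

```bash
python3 - <<'E'
from h import *
go();print(get_obs()["moment"])
E
```

```text
t 60.15 grasp [0.7037 0.0394 0.0801] psi -2.9511 down [-1.e-04 -1.e-04 -1.e+00] q [-0.1   0.82  1.33 -0.    1.   -1.86] w 0.0141 F [ 2.   3.2 -2.5] gf 15.0
[ 0.72740448 -0.49844098 -0.02891109]
```

Call:
move_arm --commands '[[[0, 0, 0, 0, 0, 0.12], [0, 0, 0, 0, 0, 0.24], [0, 0, 0, 0, 0, 0.36], [0, 0, 0, 0, 0, 0.48], [0, 0, 0, 0, 0, 0.6], [0, 0, 0, 0, 0, 0.72], [0, 0, 0, 0, 0, 0.84], [0, 0, 0, 0, 0, 0.96], [0, 0, 0, 0, 0, 1.04], [0, 0, 0, 0, 0, 1.1], [0, 0, 0, 0, 0, 1.12], [0, 0, 0, 0, 0, 1.12]]]'

```text
time: 61.65
position: [0.704, 0.0403, 0.2441]
tool_rot: [0.448, 0.894, 0.001, 0.0]
ft_force: [3.3, 6.6, -3.5]
grip_width: 0.0138
grip_force: 15.0
```

Call:
move_arm --commands '[[[0, 0, 0, 0, 0, 0.03], [0, 0, 0, 0, 0, 0.05], [0, 0, 0, 0, 0, 0.06], [0, 0, 0, 0, 0, 0.065], [0, 0, 0, 0, 0, 0.065], [0, 0, 0, 0, 0, 0.065]]]'

```text
time: 62.4
position: [0.704, 0.0403, 0.2441]
tool_rot: [0.477, 0.879, 0.001, 0.0]
ft_force: [3.4, 6.0, -3.6]
grip_width: 0.0138
grip_force: 15.0
```

```bash
python3 - <<'E'
from h import *
go();print(get_obs()["moment"])
s=cam("scene");u,v=map(int,proj(s,(.705,.04,.06)));cv2.imwrite("pics/timer2.png",cv2.resize(s["pixels"][v-22:v+22,u-26:u+26],None,fx=10,fy=10,interpolation=cv2.INTER_CUBIC))
E
```

```text
t 62.4 grasp [0.7042 0.0406 0.0801] psi 2.1471 down [ 0.0014  0.0019 -1.    ] q [-0.1   0.82  1.33  0.    1.   -0.68] w 0.0138 F [ 3.4  6.  -3.6] gf 15.0
[ 1.20450527 -0.73786093  0.00291505]
```

Call:
move_arm --commands '[[[0, 0, 0, 0, 0, 0], [0, 0, 0, 0, 0, 0], [0, 0, 0, 0, 0, 0], [0, 0, 0, 0, 0, 0], [0, 0, -1, 0, 0, 0], [0, 0, -3, 0, 0, 0], [0, 0, -4.5, 0, 0, 0], [4, 0, -6, 0, 0, 0], [4, 0, -6, 0, 0, 0], [4, 0, -6, 0, 0, 0], [4, 0, -6, 0, 0, 0]]]' --claw -0.4

```text
time: 63.82
position: [0.6148, 0.1762, 0.4871]
tool_rot: [0.475, 0.88, 0.001, 0.002]
ft_force: [-0.5, -0.3, -0.4]
grip_width: 0.0607
grip_force: 0.0
```

```bash
python3 - <<'E'
from h import *
go();lamp();im=np.zeros((440,780,3),np.uint8)
for i,n in enumerate(("scene","top")):
    c=cam(n);P=cloud(c);x,y,z=P[...,0],P[...,1],P[...,2]
    reg=(abs(x-.703)<.05)&(abs(y-.04)<.05);m=reg&(z>.074);print(n,m.sum(),cv2.minAreaRect(P[m][:,:2].astype(np.float32)))
    q=P[m][:,:2];d=q-q.mean(0);w,V=np.linalg.eigh(d.T@d);print("  pca",np.degrees(np.arctan2(V[1,1],V[0,1]))%180)
    u,v=map(int,proj(c,(.705,.04,.06)));k=22;im[:,390*i:390*i+390]=cv2.resize(c["pixels"][v-k:v+k,u-19:u+20],(390,440),interpolation=cv2.INTER_CUBIC)
cv2.imwrite("pics/timer3.png",im)
E
```

```text
t 63.83 grasp [0.6154 0.1764 0.3231] psi 2.1513 down [ 4.e-03  8.e-04 -1.e+00] q [ 0.1   0.47  1.29  0.    1.37 -0.48] w 0.0607 F [-0.5 -0.3 -0.4] gf 0.0
top lamp [ 0.5218 -0.1233  0.0558] 188
scene lamp [ 0.529  -0.1232  0.0574] 187
scene 96 ((0.7048717141151428, 0.039706140756607056), (0.014720710925757885, 0.04164695367217064), 31.76542091369629)
  pca 122.8152961705033
top 59 ((0.7009810209274292, 0.04060031846165657), (0.014481875114142895, 0.04106871783733368), 31.62518882751465)
  pca 123.50581163187022
```

View pics/timer3.png

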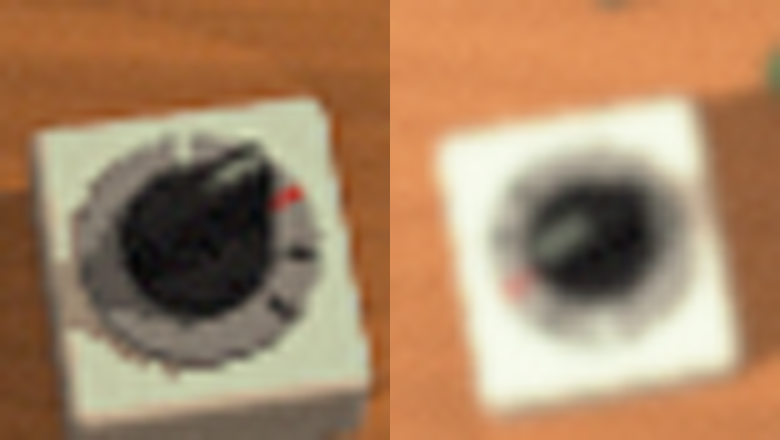

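```bash
python3 - <<'E'
from h import *
for n in("scene","top"):
    c=cam(n);hsv=cv2.cvtColor(c["pixels"],cv2.COLOR_BGR2HSV).astype(int);u0,v0=map(int,proj(c,(.703,.04,.045)))
    B=c["pixels"].astype(float);w=np.clip(B[...,2]-np.maximum(B[...,0],B[...,1])-40,0,None);M=np.zeros_like(w);M[v0-17:v0+18,u0-15:u0+16]=1
    P=cloud(c);w=w*M*(abs(P[...,0]-.703)<.045)*(abs(P[...,1]-.04)<.043)*(P[...,2]>.03)
    v,u=np.nonzero(w);ww=w[v,u];uc,vc=(u@ww)/ww.sum(),(v@ww)/ww.sum()
    z=np.median(P[v,u,2]);p=ray(c,uc,vc,.0435)
    bx=(P[...,2]>.034)&(P[...,2]<.044)&(abs(P[...,0]-.703)<.06)&(abs(P[...,1]-.04)<.06);r=cv2.minAreaRect(P[bx][:,:2].astype(np.float32))
    ax=np.array([.7049,.0397]) if n=="scene" else np.array([.701,.0404])
    d=p[:2]-ax;print(n,len(ww),(uc,vc),z,p.round(4),"tick heading",np.degrees(np.arctan2(d[1],d[0])),np.hypot(*d),"box",r)
E
```

```text
scene 10 (np.float64(264.72935779816515), np.float64(262.79357798165137)) 0.044390202854459854 [0.6857 0.061  0.0435] tick heading 132.04061253360268 0.028729573119518674 box ((0.7051205039024353, 0.03921134024858475), (0.09151662886142731, 0.08370819687843323), 11.384589195251465)
top 3 (np.float64(244.27272727272728), np.float64(158.13636363636363)) 0.04732410419163561 [0.6892 0.0622 0.0435] tick heading 118.33262456261451 0.02482203639465432 box ((0.7009720206260681, 0.03963981568813324), (0.09057082235813141, 0.08330562710762024), 10.69875717163086)
```

```bash
python3 - <<'E'
from rig import *
print(hand_in())
E
```

```text
the job is handed in; nothing more can be done
None
```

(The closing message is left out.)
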